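# Weigh the scrap-alloy tin on the hand scale

### The arm

A 6-joint arm with a two-finger parallel gripper is mounted at the origin on the work surface. World frame = base frame: x ahead of the robot, y to its left, z up, the work surface at z = 0. Lengths are in mm, angles in rad, forces in N, time in s.
With the tool pointing down it reaches from about 275 to 750 mm from the base axis. Payload 10.2 kg.
Tool frame: the origin (TCP) lies midway between the tips of the shut fingers; the grasp point (between the pads) lies 19 mm behind it; z points along the fingers, y is the line along which they close (so a half turn about z gives the same grasp; the last joint's range is limited). The gripper opens to 85 mm and grips with 20 to 120 N. Pads are 22 mm wide; open, the fingers measure 114 mm over their backs; the gripper's body (76 mm by 85 mm) begins 54 mm behind the grasp point. The pads swing forward as they close: fully open they stand 13 mm farther back than shut.
Start: joints at [0.897, 0.313, 1.498, -0, 1.331, -0.223], TCP at [228.748, 472.552, 231.294] pointing down, gripper open.
Joint ranges: [-2.94, 2.94], [-0.97, 2.17], [0.19, 2.56], [-1.23, 4.37], [0.02, 3.11], [-2.88, 2.88]. Speed limits (rad/s): [2.39, 2.39, 3.01, 3.14, 3.14, 3.14].

### API

Orientations are given as a unit quaternion [w, x, y, z].
In Python, from rig import sense, capture, finish_job, find_in, place_of gives the robot as it stands. The module is installed in compiled form; this text tells all that it offers.
- The arm moves only by the shell command python3 -m jog 'ROWS' [FORCE]. ROWS is JSON, a list of rows, each an object of numbers: "tx", "ty", "tz": the shift along the tool's x, y, z in mm; "ax", "ay", "az": the turn, a rotation vector about the tool's x, y, z in rad; "jaw": the closure, from -1 (fully open) to 1 (shut), so that 0 is half open. In form: [{"tx": .., "ty": .., "tz": .., "ax": .., "ay": .., "az": .., "jaw": ..}, ...]. A call has 1 to 5 rows; each row shifts and turns the commanded pose from where the row before left it, along the tool's axes as they then stand; what a row does not reach is not made up. A row lasts 1/8 s, in which the tool goes at most 62.5 mm and 10.7 degrees, less where a joint would pass 70% of its speed; a pose out of reach is approached as far as the arm can. A call with a gripper value outside its range is refused whole. The fingers move at their own pace and stop on an object; FORCE is the grip in N (left out, the last holds). Time passes only in rows, so rows that do not move let the fingers close. It gives the time, the measured TCP pose, the force, the opening and the grip force at its end, in the units of the state.
- sense(): the state, without advancing time (a new reading comes with each control period).
- capture(name): name is "side" or "top"; returns a dict with "color" (420x560x3 uint8, red, green, blue), "depth" (420x560 float32, mm along the optical axis (not along the pixel's ray), 0 where there is no reading), "fx", "fy", "cx", "cy" (pixels), "k1" (the pictures are not rectified: a ray, as slopes to the right and down, at radius r is drawn at 1 + k1 r^2 times it, then the intrinsics apply), "camera_from_world" (4x4, takes a point from world to camera coordinates). Camera axes: x right, y up, looking along -z (the intrinsics and any distortion apply to the point x, -y, -z); pixel columns grow to the right and rows downward; lengths in mm; the calibration is good to about 2 mm. A picture is of the moment at which its call begins.
- finish_job(): hands the job in; it is judged then, once.
Trained networks look in the newest picture that a camera, given by its name, has taken for a name from the list of things; names that differ only in an ending like _2 or _b are one class to them, and where a whole thing is asked for, a point or a joint stands for the part that bears it (a point fixed in the world has none). Each returns a list of dicts, best first, with "conf" (0 to 1); they miss things now and then, are a little off and sometimes report something else, mostly with a low value. They report only what shows in the picture. A call takes as long as a camera call. They do not tell look-alikes from the thing itself.
- find_in(query, camera): "centre" ([column, row] in pixels, amid what is visible of it).
- place_of(query, camera): "centre" ([column, row] in pixels: a listed point, or the origin of a listed thing).
The state is a dict: "time_s": time; "joints": joint angles; "dq": joint speeds; "tau": joint torques, N m; "eef_pos": TCP position; "ee_rot": TCP orientation; "force": force on the tool from outside, world axes, zero at the start; "wrist_torque": the same for the moment, N m; "grip_width": opening from 0.0 (shut) to 1.0 (fully open); "grip_force": force on a finger pad.
Only numpy, scipy, OpenCV 4.12 (cv2) and the standard library are available. Lean on these libraries where they do the work, as an engineer would, in place of code of your own. Each camera call takes 0.05 s, during which the arm holds its last target. There are 200 camera calls.

### The job

Weigh the tin of scrap alloy for the refiner: take the spring hand scale from its rest, catch its hook under the tin's wire handle and raise it smoothly just until the tin hangs level and clear of the bench by about one centimetre, and keep it hanging still there for three seconds so that the reading settles. Then lower the tin gently to stand where it stood, unhook it, and hang the scale back on its rest. Lift the tin only by the scale, neither strike nor press on it with the hook nor jerk it beyond the scale's 1 kg (10 N) range, and leave the other things on the bench where they are.

Things in the scene. Friction and masses are not known exactly. Their poses are not given: they have to be found in the camera images.
- scale: spring hand scale (0.21 kg), at the start hanging on its rest. Black cross grip on top, 26 thick (scale x) x 100 long (y) x 28 high; the origin is the grip's centre, where to hold it; z up. Below it a flat blue case, 20 (x) x 40 (y), down to 106 below the origin, white-faced, with a red pointer that sinks with the load, and under that a sprung steel hook
- scale_hook (a point): seat of the hook: inside bottom of its bowl, where a wire rests; 157 below the scale's origin when unloaded. 6 round steel, its underside 6 below this point; bowl 16 wide inside (x -8 to +8); straight shank, 36 high, on the scale's +x side. Under load it sinks 8.3 mm per newton (spring 120 N/m, from 0.2 N; at most 80), so how far the grip must rise before a load lifts depends on its weight
- hook_tip (a point): top of the hook's open tip, on the scale's -x side: 11 in -x of the hook's seat and 15 above it; the wire comes in over this tip
- rack_seat (a point): on the scale's fixed rest: where the grip's centre lies when the scale hangs in place, 188 above the bench. Two level steel rods, 8 thick, along the rest's x at y = +30 and -30, tops 14 below this point, carried by posts 55 behind (+x). The grip lies across both rods (scale y along rest y), the case hangs between them with 6 to spare on either side
- rack_tip (a point): upturned open end of the rest's rods, midway between the two: 30 before the seat (-x) and 2 below it. Raise the scale 20 mm to pull it out this way (-x) or put it in from here, or lower it in from above; the grip's centre may lie from 12 before to 30 behind the seat
- tin: round aluminium tin with a green lid, of unknown weight (0.25 to 0.8 kg), origin under its centre, z up: 87 across, lid top 58 high. Stiff upright steel wire handle, 5 thick, in the tin's y-z plane, fixed to its sides; the handle peaks over the tin's centre and slopes down to either side
- tin_crown (a point): underside of the handle's wire at its peak, 98.5 above the tin's underside, 40 above the lid; axes as the tin's: the wire runs along y here, so the hook goes under it along the tin's x
- cast: stone jaw model, grey-green, about 60 x 62 x 33, origin under its middle
- saddle: pink denture saddle with three blue teeth, 30 x 50 x 17, origin under its middle
- mould: yellow silicone duplicating mould, round, open on top, 96 across, 38 high, origin under its middle
- waxbox: small clear open box full of green wax, 75 x 75 x 34, origin under its middle
- pliers: black pliers lying flat, 150 long, 12 thick, origin at the pivot
- clamp: steel needle holder lying flat, 135 long, 8 thick, origin about its middle
Mind the look-alikes: they are no part of the job. What is shaped like the tin but purple or red is not meant.

How it is judged:
By the outcome, as a careful person would: the job done as asked, in the order asked, and still so for the second after the job is handed in, with the robot touching nothing.
It also fails if it takes over 72 s, if anything falls off the work surface, if the arm or the gripper's body presses on something with over 40 N, if the wrist force passes 120 N, or if a joint passes its speed limit or range.

## Working session

There is one attempt and no reset: what is moved stays moved. The work goes in short steps, Python scripts to look and compute and a shell command to move; the robot and the scene stay as the last step left them, time stands still between calls to the robot, and variables do not carry over. Pictures are saved under pics/ and viewed, at most 10 in all, crops included, and the job is handed in when it is done.

```bash
mkdir -p pics; cat > h.py <<'E'
import numpy as np, cv2
from rig import sense, capture, find_in, place_of
def ray(c,px):
    d=np.array([(px[0]-c['cx'])/c['fx'],(px[1]-c['cy'])/c['fy']]); u=d.copy()
    for _ in range(20): u=d/(1+c['k1']*(u@u))
    M=np.array(c['camera_from_world']); R=M[:3,:3]; o=-R.T@M[:3,3]
    v=R.T@np.array([u[0],-u[1],-1.]); return o,v
def at_z(c,px,z):
    o,v=ray(c,px); return o+v*(z-o[2])/v[2]
def deproj(c,px):
    o,v=ray(c,px); p=c['depth'][int(round(px[1])),int(round(px[0]))]; return o+v*p if p>0 else None
def tri(c1,p1,c2,p2):
    o1,v1=ray(c1,p1);o2,v2=ray(c2,p2)
    t=np.linalg.lstsq(np.c_[v1,-v2],o2-o1,rcond=None)[0]
    a=o1+v1*t[0];b=o2+v2*t[1]; return (a+b)/2,np.linalg.norm(a-b)
def proj(c,P):
    M=np.array(c['camera_from_world']);q=M[:3,:3]@np.asarray(P,float)+M[:3,3]
    u=np.array([q[0],-q[1]])/-q[2]; u=u*(1+c['k1']*(u@u)); return np.array([u[0]*c['fx']+c['cx'],u[1]*c['fy']+c['cy']])
E
python3 - <<'E'
from h import *
np.set_printoptions(precision=1,suppress=True)
cs={}
for n in('top','side'):
    c=cs[n]=capture(n); cv2.imwrite(f'pics/{n}0.png',c['color'][:,:,::-1])
    o,_=ray(c,(280,210)); print(n,o,c['fx'],c['k1'])
    for q in['scale','scale_hook','hook_tip','rack_seat','rack_tip','tin','tin_crown']:
        for r in place_of(q,n)[:4]:
            print(q,np.array(r['centre']),round(r['conf'],2),deproj(c,r['centre']))
s=sense();print(s['eef_pos'],s['ee_rot'],s['force'],s['grip_width'])
E
```

```text
top [ 285.8    8.8 1413.7] 478.575038720072 0.034318754514805164
scale [227.6 176.4] 0.58 [552.5 137.  202.7]
hook_tip [403.5 218.4] 0.29 [ 467.2 -366.8    1.3]
rack_seat [227.3 178.3] 0.74 [547.5 137.6 203.1]
rack_tip [225.  189.9] 0.6 [555.1 165.3   4.4]
tin [345.9 138.8] 0.91 [ 694.6 -191.6   60.7]
tin [374.9 185.8] 0.77 [ 554.4 -271.8   62.4]
tin [327.6 183.9] 0.72 [ 561.1 -135.9   59.5]
tin [325.7 229.9] 0.7 [ 428.  -128.3   56.7]
tin_crown [383.7 308.4] 0.9 [ 206.7 -286.9   54.2]
tin_crown [328.  168.8] 0.72 [ 605.6 -137.8   59.7]
tin_crown [328.7 222.7] 0.67 [ 448.9 -137.4   55. ]
tin_crown [351.3 131.5] 0.66 [ 716.9 -208.1   59.4]
side [-110.2  678.7 1038.1] 419.6232634394245 -0.09634702287652659
rack_seat [215.8 208.4] 0.56 [556.4 150.2 204.1]
rack_tip [217.5 211.5] 0.5 [551.1 149.8 194.8]
tin [307.1 224.2] 0.77 [120.4 335.  596.2]
tin [305.3 181.5] 0.65 [ 544.1 -260.8   39.4]
tin [260.5 179.3] 0.6 [ 682.  -172.4   29.2]
tin_crown [274.1 182.2] 0.81 [ 581.7 -131.6  100.1]
tin_crown [307.  199.2] 0.72 [ 444.4 -134.7  104.4]
tin_crown [261.7 158.6] 0.66 [ 731.  -234.4   63. ]
tin_crown [305.4 163.2] 0.61 [ 592.8 -322.6   60.5]
[228.8 472.5 231.3] [ 0.   0.2  1.  -0. ] [ 0.2 -0.7 -0.1] 0.9987926587579459
```

View pics/top0.png

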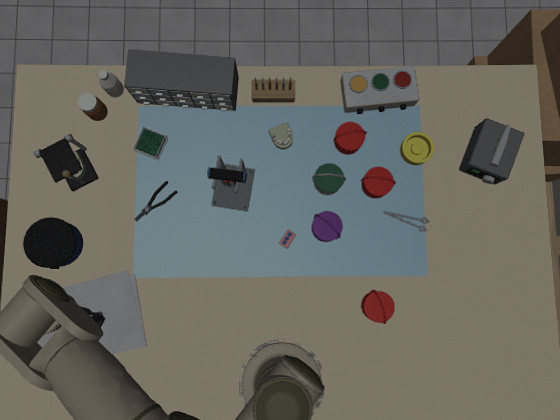

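View pics/side0.png

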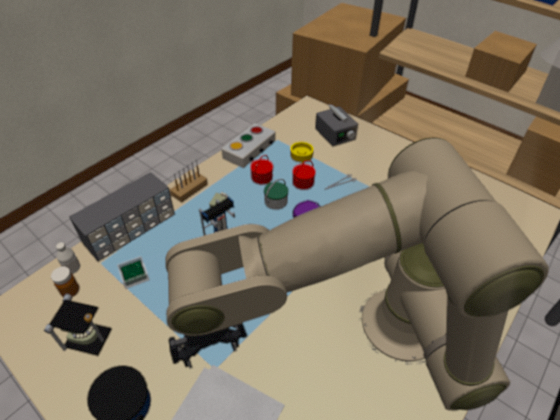

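The top view shows five tin-like things: red (350,138), (377,182) and (378,306), purple (327,226), and green-lidded (329,179). The green-lidded one fits the description. The scale hangs on its rest at (227,176). Next I'll enlarge both.

```bash
python3 - <<'E'
from h import *
np.set_printoptions(precision=1,suppress=True)
t=capture('top');s=capture('side')
def crop(c,u,v,w=50,h=37): return cv2.resize(c['color'][v-h:v+h,u-w:u+w,::-1],(400,300),interpolation=cv2.INTER_CUBIC)
cv2.imwrite('pics/crop1.png',np.vstack([np.hstack([crop(t,329,179),crop(t,228,178)]),np.hstack([crop(s,276,190),crop(s,217,212)])]))
for c,n in((t,'top'),(s,'side')):
    img=cv2.cvtColor(c['color'],cv2.COLOR_RGB2HSV)
    # heights around rack & tin via depth
    for name,b in(('rack',(200,150,260,215) if n=='top' else (190,190,245,240)),('tin',(308,158,350,202) if n=='top' else (258,170,294,212))):
        P=[];
        for v in range(b[1],b[3]):
            for u in range(b[0],b[2]):
                p=deproj(c,(u,v))
                if p is not None: P.append([*p,u,v,*img[v,u]])
        P=np.array(P); np.save(f'{n}_{name}.npy',P)
        for lo,hi in((190,225),(165,190),(80,110),(50,70)):
            q=P[(P[:,2]>lo)&(P[:,2]<hi)]
            if len(q)>5:
                xy=q[:,:2]; m=np.median(xy,0); w,V=np.linalg.eigh(np.cov(xy.T))
                print(n,name,lo,len(q),xy.min(0),xy.max(0),'med',m,'mid',(xy.min(0)+xy.max(0))/2,'zmed',np.median(q[:,2]),'ax',V[:,1],np.sqrt(w))
E
```

```text
top rack 190 405 [540.3  92.2] [580.  190.6] med [557.2 141.2] mid [560.2 141.4] zmed 200.84797476859353 ax [0.1 1. ] [ 7.8 29. ]
top rack 165 176 [514.4  91.3] [616.6 188.2] med [549.3 141. ] mid [565.5 139.8] zmed 174.247122890554 ax [-0.8 -0.6] [28.5 31.8]
top rack 80 69 [546.4 102.1] [612.3 167.4] med [604.4 142. ] mid [579.4 134.7] zmed 92.89800204187713 ax [-1.   0.1] [17.6 27.1]
top rack 50 8 [597.7 102.1] [613.2 165.5] med [605.5 134.6] mid [605.5 133.8] zmed 63.49413732452865 ax [0.2 1. ] [ 2.1 32.1]
top tin 80 51 [ 574.9 -177.8] [ 584.5 -100.9] med [ 579.7 -135.7] mid [ 579.7 -139.4] zmed 94.8292321567792 ax [0.1 1. ] [ 1.4 22. ]
top tin 50 643 [ 536.9 -185.6] [621.5 -91.1] med [ 575.9 -139.3] mid [ 579.2 -138.3] zmed 57.74701631627886 ax [-1.   0.3] [21.8 22.5]
side rack 190 326 [517.3  90.9] [578.7 191. ] med [556.3 143.8] mid [548. 141.] zmed 203.38583404928357 ax [0.1 1. ] [ 8.4 29.8]
side rack 165 211 [516.5  93.9] [620.  191.2] med [550.3 148.5] mid [568.3 142.6] zmed 178.2982633002431 ax [0.2 1. ] [20.9 27.8]
side rack 80 37 [550.8 121.4] [618.6 167.8] med [612.7 159.1] mid [584.7 144.6] zmed 94.61672469948155 ax [-0.9 -0.5] [ 9.3 17.5]
side tin 80 31 [ 578.3 -175. ] [ 587.9 -101.4] med [ 582.8 -127.3] mid [ 583.1 -138.2] zmed 94.76964649256058 ax [0.1 1. ] [ 1.7 22.8]
side tin 50 429 [ 471.8 -260.3] [697.5 -93.3] med [ 582.6 -144.3] mid [ 584.7 -176.8] zmed 60.981604634595556 ax [-0.9  0.5] [25.4 47. ]
```

View pics/crop1.png

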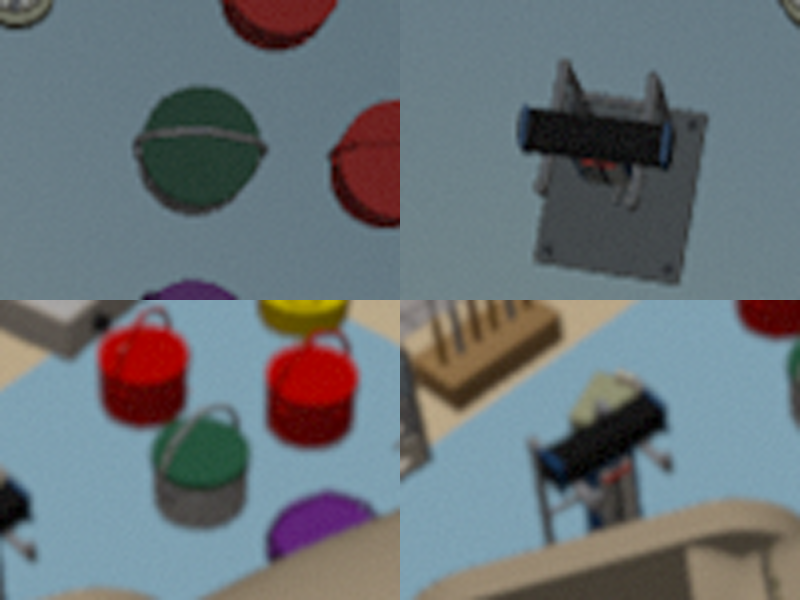

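The crop confirms that the tin is the green-lidded one: a grey body with its wire running nearly along world y. The rest's rods open towards world -x. Next I need exact yaws and centres.

```bash
python3 - <<'E'
from h import *
from scipy.spatial.transform import Rotation as R
np.set_printoptions(precision=3,suppress=True)
for n in('top','side'):
    P=np.load(f'{n}_rack.npy'); q=P[(P[:,2]>192)&(P[:,2]<212)&(P[:,7]<70)]
    xy=q[:,:2].astype(np.float32); print(n,'grip',len(q),cv2.minAreaRect(xy),np.median(q[:,2]), xy.mean(0))
    w,V=np.linalg.eigh(np.cov(xy.T)); a=V[:,1]*np.sign(V[1,1]); print(' yaw',np.arctan2(-a[0],a[1]))
    P=np.load(f'{n}_tin.npy'); q=P[(P[:,2]>66)&(P[:,2]<112)&(np.hypot(P[:,0]-581,P[:,1]+138)<48)]
    q2=q[q[:,2]>80]; xy=q2[:,:2]; w,V=np.linalg.eigh(np.cov(xy.T)); a=V[:,1]*np.sign(V[1,1])
    print(' tin wire yaw',np.arctan2(-a[0],a[1]),'line x at y=-138.5', xy.mean(0)+a*(-138.5-xy.mean(0)[1])/a[1],'zmax',np.sort(q[:,2])[-5:])
    l=P[(abs(P[:,2]-58)<5)&(P[:,5]>60)&(P[:,5]<90)&(P[:,6]>80)][:,:2].astype(np.float32)
    print(' lid',len(l),cv2.minEnclosingCircle(l),cv2.minAreaRect(l))
s=sense(); q=s['ee_rot'];print(s['eef_pos']);M=R.from_quat(q[1:]+q[:1] if isinstance(q,list) else np.r_[q[1:],q[0]]).as_matrix();print(M,s['joints'])
E
```

```text
top grip 363 ((558.66845703125, 138.69900512695312), (94.21553802490234, 26.914751052856445), 82.48948669433594) 200.86733557533512 [557.618 140.084]
 yaw -0.12595476869133135
 tin wire yaw -0.07778893996204463 line x at y=-138.5 [ 579.447 -138.5  ] zmax [101.886 102.156 104.351 104.719 105.446]
 lid 520 ((580.2237548828125, -139.7812042236328), 42.44609832763672) ((580.4158935546875, -140.61163330078125), (81.46946716308594, 80.67777252197266), 88.67943572998047)
side grip 251 ((560.0211791992188, 144.13031005859375), (93.8460464477539, 26.229082107543945), 82.8717269897461) 203.54158143329732 [556.745 145.192]
 yaw -0.1377180311670349
 tin wire yaw -0.07520961002749488 line x at y=-138.5 [ 582.224 -138.5  ] zmax [104.418 105.62  106.079 106.386 108.064]
 lid 228 ((580.0184936523438, -139.22488403320312), 42.808345794677734) ((581.2527465820312, -138.94447326660156), (79.70529174804688, 83.91381072998047), 41.28789138793945)
[228.748 472.546 231.283]
[[-0.9    0.436  0.   ]
 [ 0.436  0.9   -0.   ]
 [-0.    -0.    -1.   ]] [ 0.897  0.313  1.498 -0.     1.331 -0.223]
```

```bash
python3 -m jog '[{"tz":-40,"jaw":-0.3},{"tx":-55.2,"ty":-19.3,"tz":-20,"jaw":-0.3},{"tx":-55.2,"ty":-19.3,"jaw":-0.3},{"tx":-55.2,"ty":-19.3,"jaw":-0.3},{"tx":-55.2,"ty":-19.3,"jaw":-0.3}]' 40
python3 -m jog '[{"tx":-55.2,"ty":-19.3,"jaw":-0.3},{"tx":-55.2,"ty":-19.3,"jaw":-0.3},{"tx":-55.2,"ty":-19.3,"jaw":-0.3},{"tx":-55.2,"ty":-19.3,"jaw":-0.3},{"az":0.179,"jaw":-0.3}]'
python3 -m jog '[{"az":0.179,"jaw":-0.3},{"az":0.179,"jaw":-0.3},{"az":0.179,"jaw":-0.3},{"az":0.179,"jaw":-0.3},{"az":0.179,"jaw":-0.3}]'
python3 -m jog '[{"az":0.176,"jaw":-0.3},{"jaw":-0.3}]'
cat >> h.py <<'E'
from scipy.spatial.transform import Rotation as Ro
def need(P,yaw):
    "rows' total shift (tool axes) and az to bring TCP to P with tool y at world angle yaw"
    s=sense(); q=s['ee_rot']; M=Ro.from_quat([q[1],q[2],q[3],q[0]]).as_matrix()
    d=M.T@(np.array(P)-s['eef_pos']); az=np.arctan2(M[1,1],M[0,1])-yaw
    print('t',round(s['time_s'],2),'pos',np.round(s['eef_pos'],1),'F',np.round(s['force'],2),'gw',round(s['grip_width'],3),'shift',np.round(d,1),'az',round(az,3),'zaxis',np.round(M[:,2],4))
E
python3 - <<'E'
from h import *
np.set_printoptions(precision=1,suppress=True)
need((558.5,141,169),-0.13)
s=capture('side');t=capture('top')
def crop(c,u,v,w=50,h=37): return cv2.resize(c['color'][v-h:v+h,u-w:u+w,::-1],(400,300),interpolation=cv2.INTER_CUBIC)
cv2.imwrite('pics/crop2.png',np.hstack([crop(t,228,178),crop(s,217,212)]))
for c,n in((s,'side'),(t,'top')):
  for q in('scale','scale_hook','hook_tip','rack_seat','rack_tip','tin_crown'):
    print(n,q,[(np.array(r['centre']),round(r['conf'],2)) for r in place_of(q,n)[:3]])
print(proj(s,(558.5,141,188)),proj(t,(558.5,141,188)))
E
```

```text
t 0.9 pos [228.7 472.5 231.3] F [ 0.5  0.4 -0.1] gw 0.997 shift [-441.3 -154.8   62.3] az 1.25 zaxis [ 0. -0. -1.]
side scale [(array([219.7, 208.7]), 0.68)]
side scale_hook [(array([217.3, 209.1]), 0.63), (array([274.2, 200.8]), 0.63)]
side hook_tip []
side rack_seat [(array([218.2, 210.5]), 0.57)]
side rack_tip [(array([225.2, 219.6]), 0.43), (array([273.6, 179.2]), 0.17)]
side tin_crown [(array([257.3, 158.4]), 0.87), (array([274.7, 179.7]), 0.86), (array([303. , 161.1]), 0.74)]
top scale [(array([228. , 176.8]), 0.6)]
top scale_hook []
top hook_tip []
top rack_seat [(array([227.7, 178. ]), 0.57), (array([329.5, 168.9]), 0.43)]
top rack_tip [(array([225.1, 189.6]), 0.96), (array([329.1, 182.2]), 0.68)]
top tin_crown [(array([328.5, 225.5]), 0.91), (array([351.5, 133.2]), 0.88), (array([381.3, 178.1]), 0.78)]
[218.1 210.3] [226.7 175.4]schema error: expected keys tx, ty, tz, ax, ay, az, jaw
schema error: expected keys tx, ty, tz, ax, ay, az, jaw
schema error: expected keys tx, ty, tz, ax, ay, az, jaw
schema error: expected keys tx, ty, tz, ax, ay, az, jaw
```

View pics/crop2.png

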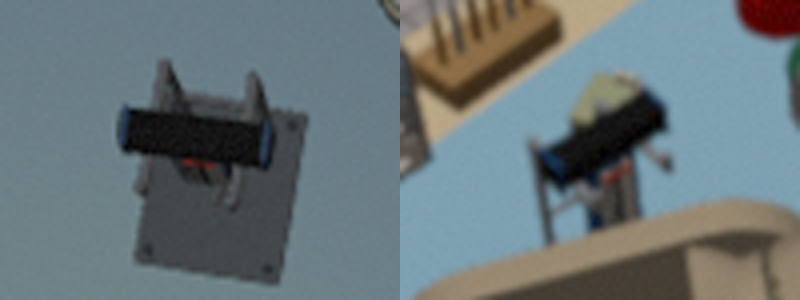

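The rest and scale are unchanged: grip at (228,177) in top and (219,209) in side, agreeing with my projection. The moves were refused because every row needs all the keys.

```bash
python3 -m jog '[{"tx":0,"ty":0,"tz":-40,"ax":0,"ay":0,"az":0,"jaw":-0.3},{"tx":-55.2,"ty":-19.3,"tz":-20,"ax":0,"ay":0,"az":0,"jaw":-0.3},{"tx":-55.2,"ty":-19.3,"tz":0,"ax":0,"ay":0,"az":0,"jaw":-0.3},{"tx":-55.2,"ty":-19.3,"tz":0,"ax":0,"ay":0,"az":0,"jaw":-0.3},{"tx":-55.2,"ty":-19.3,"tz":0,"ax":0,"ay":0,"az":0,"jaw":-0.3}]' 40
python3 -m jog '[{"tx":-55.2,"ty":-19.3,"tz":0,"ax":0,"ay":0,"az":0,"jaw":-0.3},{"tx":-55.2,"ty":-19.3,"tz":0,"ax":0,"ay":0,"az":0,"jaw":-0.3},{"tx":-55.2,"ty":-19.3,"tz":0,"ax":0,"ay":0,"az":0,"jaw":-0.3},{"tx":-55.2,"ty":-19.3,"tz":0,"ax":0,"ay":0,"az":0,"jaw":-0.3},{"tx":0,"ty":0,"tz":0,"ax":0,"ay":0,"az":0.179,"jaw":-0.3}]'
python3 -m jog '[{"tx":0,"ty":0,"tz":0,"ax":0,"ay":0,"az":0.179,"jaw":-0.3},{"tx":0,"ty":0,"tz":0,"ax":0,"ay":0,"az":0.179,"jaw":-0.3},{"tx":0,"ty":0,"tz":0,"ax":0,"ay":0,"az":0.179,"jaw":-0.3},{"tx":0,"ty":0,"tz":0,"ax":0,"ay":0,"az":0.179,"jaw":-0.3},{"tx":0,"ty":0,"tz":0,"ax":0,"ay":0,"az":0.179,"jaw":-0.3}]'
python3 -m jog '[{"tx":0,"ty":0,"tz":0,"ax":0,"ay":0,"az":0.176,"jaw":-0.3},{"tx":0,"ty":0,"tz":0,"ax":0,"ay":0,"az":0,"jaw":-0.3}]'
python3 -c "
from h import *
need((558,140.5,169),-0.13)"
```

```text
time_s: 2.22
eef_pos: [394.9, 305.4, 291.5]
ee_rot: [0.0, 0.223, 0.975, 0.0]
force: [0.1, 0.7, -0.3]
grip_width: 0.648
grip_force: 0.0
time_s: 2.85
eef_pos: [560.9, 138.1, 290.1]
ee_rot: [-0.001, 0.313, 0.95, -0.0]
force: [0.5, 0.8, -0.2]
grip_width: 0.65
grip_force: 0.0
time_s: 3.48
eef_pos: [559.0, 141.2, 291.2]
ee_rot: [-0.0, 0.693, 0.721, -0.0]
force: [0.3, -0.5, 0.2]
grip_width: 0.654
grip_force: 0.0
time_s: 3.72
eef_pos: [558.9, 141.2, 291.3]
ee_rot: [-0.0, 0.751, 0.66, -0.0]
force: [0.3, 0.5, -0.1]
grip_width: 0.649
grip_force: 0.0
t 3.73 pos [558.9 141.2 291.3] F [ 0.26  0.52 -0.07] gw 0.649 shift [ -0.8  -0.8 122.3] az 0.002 zaxis [-1.e-04 -0.e+00 -1.e+00]
```

```bash
python3 - <<'E'
from h import *
np.set_printoptions(precision=1,suppress=True)
s=capture('side')
for q in('scale','scale_hook','hook_tip','rack_seat','rack_tip','tin_crown','tin'):
    print(q,[(np.array(r['centre']),round(r['conf'],2)) for r in place_of(q,'side')[:4]])
print(proj(s,(558,140.5,188)),proj(s,(558,140.5,31)),proj(s,(547,142,46)),'crown',proj(s,(580.5,-139.5,98.5)))
cv2.imwrite('pics/side1.png',cv2.resize(s['color'][130:280,160:360,::-1],(800,600),interpolation=cv2.INTER_CUBIC))
E
```

```text
scale [(array([217.9, 208.7]), 0.65)]
scale_hook [(array([222.2, 246. ]), 0.41)]
hook_tip [(array([222.2, 243.4]), 0.61)]
rack_seat [(array([214.3, 211.1]), 0.97)]
rack_tip [(array([226.1, 218.6]), 0.84)]
tin_crown [(array([392.1, 206.6]), 0.66), (array([274.9, 180.7]), 0.64)]
tin [(array([276.7, 200.6]), 0.76), (array([264.1, 176.5]), 0.66), (array([386.4, 232.3]), 0.58), (array([309.8, 221.1]), 0.46)]
[218.4 210.3] [222.9 245.7] [224.7 244.7] crown [275.9 181.5]
```

View pics/side1.png

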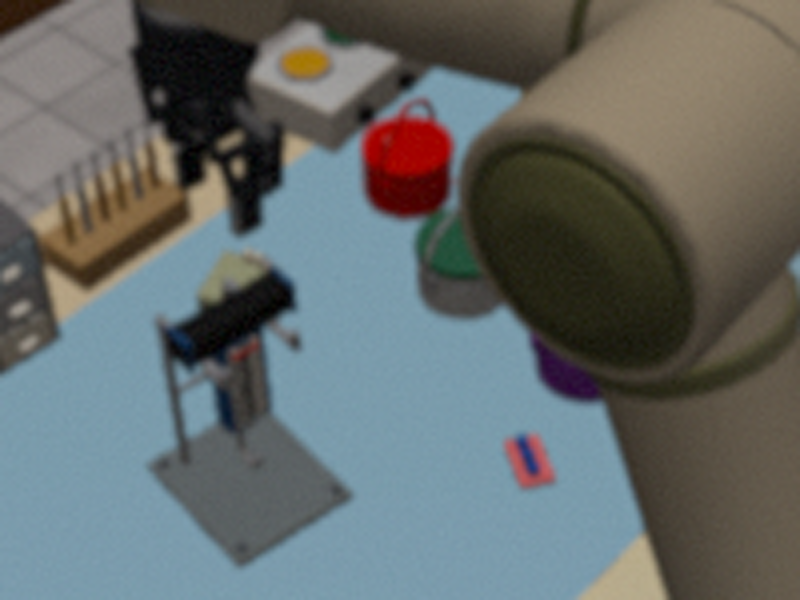

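The side view shows the scale's hook with its shank behind and its bowl opening towards the rod tips (-x), as described. The tin's wire is visible at (275,181). Now I'll descend and grip.

```bash
python3 -m jog '[{"tx":-0.8,"ty":-0.8,"tz":45,"ax":0,"ay":0,"az":0,"jaw":-0.3},{"tx":0,"ty":0,"tz":40,"ax":0,"ay":0,"az":0,"jaw":-0.3},{"tx":0,"ty":0,"tz":22,"ax":0,"ay":0,"az":0,"jaw":-0.3},{"tx":0,"ty":0,"tz":15.3,"ax":0,"ay":0,"az":0,"jaw":-0.3},{"tx":0,"ty":0,"tz":0,"ax":0,"ay":0,"az":0,"jaw":-0.3}]' 60
python3 -m jog '[{"tx":0,"ty":0,"tz":0,"ax":0,"ay":0,"az":0,"jaw":1},{"tx":0,"ty":0,"tz":0,"ax":0,"ay":0,"az":0,"jaw":1},{"tx":0,"ty":0,"tz":0,"ax":0,"ay":0,"az":0,"jaw":1},{"tx":0,"ty":0,"tz":0,"ax":0,"ay":0,"az":0,"jaw":1}]' 60
```

```text
time_s: 4.75
eef_pos: [557.9, 140.5, 168.5]
ee_rot: [-0.0, 0.751, 0.66, -0.0]
force: [0.6, 0.0, 0.5]
grip_width: 0.651
grip_force: 0.0
time_s: 5.25
eef_pos: [558.8, 140.5, 170.4]
ee_rot: [0.001, 0.752, 0.66, 0.001]
force: [0.4, 0.4, 6.3]
grip_width: 0.299
grip_force: 58.9
```

```bash
python3 -m jog '[{"tx":0,"ty":0,"tz":-10,"ax":0,"ay":0,"az":0,"jaw":1},{"tx":0,"ty":0,"tz":-20,"ax":0,"ay":0,"az":0,"jaw":1},{"tx":0,"ty":0,"tz":-30,"ax":0,"ay":0,"az":0,"jaw":1},{"tx":0,"ty":0,"tz":-30,"ax":0,"ay":0,"az":0,"jaw":1},{"tx":0,"ty":0,"tz":-20,"ax":0,"ay":0,"az":0,"jaw":1}]' 60
python3 -m jog '[{"tx":0,"ty":0,"tz":0,"ax":0,"ay":0,"az":0,"jaw":1},{"tx":0,"ty":0,"tz":0,"ax":0,"ay":0,"az":0,"jaw":1}]'
python3 - <<'E'
from h import *
np.set_printoptions(precision=1,suppress=True)
need((620.4,-142.6,280),-0.077)
s=capture('side')
R=[(q,[(np.array(r['centre']),round(r['conf'],2)) for r in place_of(q,'side')[:2]]) for q in('scale','scale_hook','hook_tip')]
print(R)
p=np.array(sense()['eef_pos'])+[0,0,19]
for d in(0,-157): print(proj(s,p+[0,0,d]))
print('tip',proj(s,p+[-11,1.4,-142]))
E
```

```text
time_s: 5.88
eef_pos: [558.0, 140.5, 280.7]
ee_rot: [0.0, 0.752, 0.66, 0.0]
force: [-0.2, -0.9, -2.3]
grip_width: 0.291
grip_force: 59.2
time_s: 6.12
eef_pos: [557.6, 140.5, 277.9]
ee_rot: [-0.001, 0.752, 0.66, -0.001]
force: [-0.5, 0.5, -2.4]
grip_width: 0.291
grip_force: 59.4
t 6.12 pos [557.6 140.5 277.9] F [-0.6  0.5 -2.4] gw 0.291 shift [-272.5   98.9   -2.2] az -0.053 zaxis [-0. -0. -1.]
[('scale', [(array([216.1, 179.8]), 0.64)]), ('scale_hook', [(array([220.1, 223.1]), 0.49)]), ('hook_tip', [(array([223.5, 220.1]), 0.44)])]
[214.8 181.5]
[219.9 221.8]
tip [221.7 220.3]
```

```bash
python3 -m jog '[{"tx":-30,"ty":10.9,"tz":-2,"ax":0,"ay":0,"az":0,"jaw":1},{"tx":-55,"ty":20,"tz":0,"ax":0,"ay":0,"az":0,"jaw":1},{"tx":-55,"ty":20,"tz":0,"ax":0,"ay":0,"az":0,"jaw":1},{"tx":-55,"ty":20,"tz":0,"ax":0,"ay":0,"az":0,"jaw":1},{"tx":-47.5,"ty":17,"tz":0,"ax":0,"ay":0,"az":0,"jaw":1}]'
python3 -m jog '[{"tx":-30,"ty":11,"tz":0,"ax":0,"ay":0,"az":0,"jaw":1},{"tx":0,"ty":0,"tz":0,"ax":0,"ay":0,"az":-0.053,"jaw":1},{"tx":0,"ty":0,"tz":0,"ax":0,"ay":0,"az":0,"jaw":1},{"tx":0,"ty":0,"tz":0,"ax":0,"ay":0,"az":0,"jaw":1}]'
python3 - <<'E'
from h import *
np.set_printoptions(precision=1,suppress=True)
need((620.4,-142.6,212.5),-0.077)
s=capture('side');t=capture('top')
for n in('side','top'):
  print(n,[(q,[(np.array(r['centre']),round(r['conf'],2)) for r in place_of(q,n)[:4]]) for q in('scale','scale_hook','hook_tip','tin_crown')])
p=np.array(sense()['eef_pos'])+[0,0,19]
for d in(0,-157): print(proj(s,p+[0,0,d]))
print('crown',proj(s,(580.5,-139.5,98.5)),proj(t,(580.5,-139.5,98.5)))
u,v=map(int,proj(s,p+[-20,0,-157]))
cv2.imwrite('pics/side2.png',cv2.resize(s['color'][v-60:v+60,u-80:u+80,::-1],(800,600),interpolation=cv2.INTER_CUBIC)); print(u-80,v-60)
E
```

```text
time_s: 6.95
eef_pos: [613.9, -113.5, 280.5]
ee_rot: [-0.0, 0.752, 0.659, -0.0]
force: [-0.1, 0.3, -2.5]
grip_width: 0.299
grip_force: 62.8
time_s: 7.45
eef_pos: [620.8, -142.1, 280.9]
ee_rot: [-0.0, 0.734, 0.679, -0.0]
force: [0.1, -0.0, -1.3]
grip_width: 0.293
grip_force: 62.8
t 7.45 pos [ 620.8 -142.1  280.9] F [ 0.1 -0.  -1.3] gw 0.293 shift [-0.5 -0.3 68.4] az -0.0 zaxis [-0.  0. -1.]
side [('scale', [(array([267.2, 124.1]), 0.76)]), ('scale_hook', [(array([238.6, 170.3]), 0.4)]), ('hook_tip', [(array([244.4, 168.2]), 0.39)]), ('tin_crown', [(array([276.2, 181.7]), 0.96)])]
top [('scale', [(array([339.7, 141.1]), 0.53)]), ('scale_hook', [(array([286.2, 147.8]), 0.61)]), ('hook_tip', [(array([290.9, 151. ]), 0.37)]), ('tin_crown', [(array([386.7, 311. ]), 0.93), (array([379.9, 178.3]), 0.65), (array([350.2, 133.3]), 0.61), (array([327.6, 223.3]), 0.56)])]
[267.1 126.7]
[267.5 165.9]
crown [275.9 181.5] [330.2 174.3]
191 108
```

View pics/side2.png

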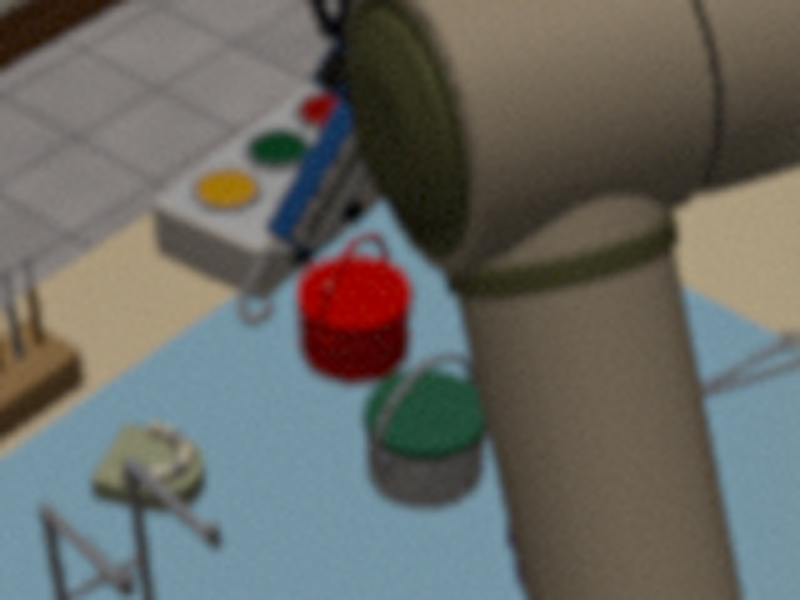

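The scale has pivoted in the pads: the hook is at (242,170) instead of (267,166), so it lags towards +y. I'll ease the grip so that it swings down by its weight, then measure the remaining tilt.

```bash
python3 -m jog '[{"tx":0,"ty":0,"tz":0,"ax":0,"ay":0,"az":0,"jaw":1},{"tx":0,"ty":0,"tz":0,"ax":0,"ay":0,"az":0,"jaw":1},{"tx":0,"ty":0,"tz":0,"ax":0,"ay":0,"az":0,"jaw":1},{"tx":0,"ty":0,"tz":0,"ax":0,"ay":0,"az":0,"jaw":1}]' 20
cat >> h.py <<'E'
def tilt():
    s=capture('side'); p=np.array(sense()['eef_pos'])+[0,0,19]
    for q in('scale_hook','hook_tip'):
        for r in place_of(q,'side')[:2]:
            if r['conf']<.25: continue
            # tilt phi about scale x: seat at (y',z)=(157 sin, -157 cos) with yaw -.077/-.13
            M=Ro.from_quat(np.roll(sense()['ee_rot'],-1)).as_matrix(); ex=M[:,1]; ey=np.cross([0,0,1],ex)
            L=157 if q=='scale_hook' else 142; off=0 if q=='scale_hook' else -11
            best=min((np.linalg.norm(proj(s,p+ex*off+L*(np.sin(a)*ey-np.cos(a)*np.array([0,0,1])))-r['centre']),a) for a in np.arange(-1.2,1.2,.01))
            print(q,np.round(r['centre'],1),round(r['conf'],2),'tilt to +y',round(best[1],2),'resid px',round(best[0],1))
    return s
E
python3 - <<'E'
from h import *
need((620.4,-142.6,212.5),-0.077)
s=tilt()
cv2.imwrite('pics/side3.png',cv2.resize(s['color'][105:225,190:350,::-1],(800,600),interpolation=cv2.INTER_CUBIC))
E
```

```text
time_s: 8.45
eef_pos: [620.8, -142.5, 281.0]
ee_rot: [-0.0, 0.734, 0.679, 0.0]
force: [0.7, 0.0, -2.2]
grip_width: 0.294
grip_force: 62.8
t 8.45 pos [ 620.8 -142.5  281. ] F [ 0.68  0.   -2.22] gw 0.294 shift [-0.1 -0.4 68.5] az -0.0 zaxis [-0.  0. -1.]
scale_hook [239.3 172.2] 0.59 tilt to +y 0.84 resid px 2.9
hook_tip [244.8 168.6] 0.63 tilt to +y 0.84 resid px 1.7
```

The grip force did not relax (still 63 N). I'll back the jaws off by tiny steps while watching the grip force.

```bash
python3 -m jog '[{"tx":0,"ty":0,"tz":0,"ax":0,"ay":0,"az":0,"jaw":0.44},{"tx":0,"ty":0,"tz":0,"ax":0,"ay":0,"az":0,"jaw":0.44}]' 20 | tail -2
python3 -m jog '[{"tx":0,"ty":0,"tz":0,"ax":0,"ay":0,"az":0,"jaw":0.42}]' | tail -2
python3 -m jog '[{"tx":0,"ty":0,"tz":0,"ax":0,"ay":0,"az":0,"jaw":0.41}]' | tail -2
```

```text
grip_width: 0.297
grip_force: 62.8
grip_width: 0.294
grip_force: 62.8
grip_width: 0.299
grip_force: 48.2
```

```bash
python3 -m jog '[{"tx":0,"ty":0,"tz":0,"ax":0,"ay":0,"az":0,"jaw":0.408}]' | tail -2
python3 -m jog '[{"tx":0,"ty":0,"tz":0,"ax":0,"ay":0,"az":0,"jaw":0.406}]' | tail -2
python3 -c "
from h import *
tilt()"
```

```text
grip_width: 0.296
grip_force: 43.1
grip_width: 0.299
grip_force: 38.0
scale_hook [238.8 170. ] 0.57 tilt to +y 0.88 resid px 1.3
hook_tip [243.3 169.9] 0.63 tilt to +y 0.86 resid px 3.5
```

```bash
python3 -m jog '[{"tx":0,"ty":0,"tz":0,"ax":0,"ay":0,"az":0,"jaw":0.401}]' | tail -2
python3 -m jog '[{"tx":0,"ty":0,"tz":0,"ax":0,"ay":0,"az":0,"jaw":0.398}]' | tail -2
python3 -c "
from h import *
tilt()"
```

```text
grip_width: 0.302
grip_force: 25.2
grip_width: 0.303
grip_force: 17.6
scale_hook [239.6 172.3] 0.41 tilt to +y 0.83 resid px 2.9
hook_tip [243.6 171. ] 0.42 tilt to +y 0.84 resid px 4.3
```

```bash
python3 -m jog '[{"tx":0,"ty":0,"tz":0,"ax":0,"ay":0,"az":0,"jaw":0.3955}]' | tail -2
python3 -m jog '[{"tx":0,"ty":0,"tz":0,"ax":0,"ay":0,"az":0,"jaw":0.394}]' | tail -2
python3 -c "
from h import *
tilt()"
```

```text
grip_width: 0.299
grip_force: 11.2
grip_width: 0.301
grip_force: 7.2
scale_hook [243.9 172. ] 0.62 tilt to +y 0.71 resid px 1.1
hook_tip [243.8 167. ] 0.59 tilt to +y 0.89 resid px 0.8
```

```bash
python3 -m jog '[{"tx":12,"ty":0,"tz":0,"ax":0,"ay":0,"az":0,"jaw":0.394},{"tx":8,"ty":0,"tz":0,"ax":0,"ay":0,"az":0,"jaw":0.394},{"tx":4,"ty":0,"tz":0,"ax":0,"ay":0,"az":0,"jaw":0.394}]' | tail -2
python3 -c "
from h import *
tilt();need((620.4,-142.6,212.5),-0.077)"
```

```text
grip_width: 0.303
grip_force: 6.9
scale_hook [241.5 176.7] 0.62 tilt to +y 0.6 resid px 1.6
hook_tip [242.8 171.9] 0.57 tilt to +y 0.71 resid px 0.1
t 10.82 pos [ 622.7 -118.4  281.1] F [ 0.6  -0.65 -1.77] gw 0.298 shift [-24.3  -0.4  68.6] az 0.0 zaxis [-0.e+00 -1.e-04 -1.e+00]
```

```bash
python3 -m jog '[{"tx":20,"ty":0,"tz":0,"ax":0,"ay":0,"az":0,"jaw":0.394},{"tx":16,"ty":0,"tz":0,"ax":0,"ay":0,"az":0,"jaw":0.394},{"tx":12,"ty":0,"tz":0,"ax":0,"ay":0,"az":0,"jaw":0.394},{"tx":8,"ty":0,"tz":0,"ax":0,"ay":0,"az":0,"jaw":0.394},{"tx":4,"ty":0,"tz":0,"ax":0,"ay":0,"az":0,"jaw":0.394}]' | tail -2
python3 -c "
from h import *
tilt();need((620.4,-142.6,212.5),-0.077)"
```

```text
grip_width: 0.306
grip_force: 6.5
scale_hook [219.  210.1] 0.39 tilt to +y 0.7 resid px 27.1
hook_tip [232.7 184.2] 0.5 tilt to +y 0.56 resid px 2.9
t 11.6 pos [627.3 -58.9 281. ] F [-0.38 -0.08 -2.46] gw 0.302 shift [-84.   -0.4  68.5] az -0.0 zaxis [-0.e+00 -1.e-04 -1.e+00]
```

```bash
python3 -m jog '[{"tx":-4,"ty":0,"tz":0,"ax":0,"ay":0,"az":0,"jaw":0.3935},{"tx":-10,"ty":0,"tz":0,"ax":0,"ay":0,"az":0,"jaw":0.3935},{"tx":-17,"ty":0,"tz":0,"ax":0,"ay":0,"az":0,"jaw":0.3935},{"tx":-25,"ty":0,"tz":0,"ax":0,"ay":0,"az":0,"jaw":0.3935},{"tx":0,"ty":0,"tz":0,"ax":0,"ay":0,"az":0,"jaw":0.3935}]' | tail -2
python3 -c "
from h import *
s=tilt();need((620.4,-142.6,212.5),-0.077)
p=np.array(sense()['eef_pos']); u,v=map(int,proj(s,p+[0,0,-60]))
cv2.imwrite('pics/side4.png',cv2.resize(s['color'][v-60:v+60,u-80:u+80,::-1],(800,600),interpolation=cv2.INTER_CUBIC))"
```

```text
grip_width: 0.299
grip_force: 5.0
scale_hook [220.4 202.9] 0.45 tilt to +y 0.84 resid px 32.5
scale_hook [252.6 174.1] 0.39 tilt to +y 0.27 resid px 0.2
hook_tip [292.5 249.1] 0.73 tilt to +y 0.17 resid px 85.7
hook_tip [255.1 174.1] 0.53 tilt to +y 0.3 resid px 2.3
t 12.38 pos [ 622.9 -114.6  281. ] F [-0.34 -0.36 -2.05] gw 0.298 shift [-28.2  -0.4  68.5] az -0.0 zaxis [-1.e-04  2.e-04 -1.e+00]
```

View pics/side4.png

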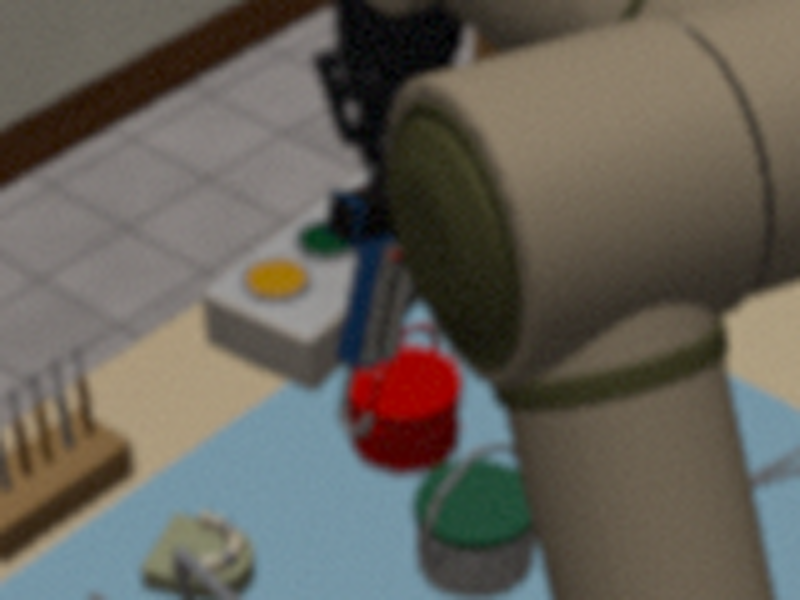

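The tilt is down to about 0.28 rad: the hook is near (360,420) in the crop, just left of plumb. One more such swing should do.

```bash
python3 -m jog '[{"tx":-3,"ty":0,"tz":0,"ax":0,"ay":0,"az":0,"jaw":0.3935},{"tx":-8,"ty":0,"tz":0,"ax":0,"ay":0,"az":0,"jaw":0.3935},{"tx":-14,"ty":0,"tz":0,"ax":0,"ay":0,"az":0,"jaw":0.3935},{"tx":-21,"ty":0,"tz":0,"ax":0,"ay":0,"az":0,"jaw":0.3935},{"tx":0,"ty":0,"tz":0,"ax":0,"ay":0,"az":0,"jaw":0.3935}]' | tail -2
python3 -c "
from h import *
s=tilt();need((620.4,-142.6,212.5),-0.077)
print([(np.round(r['centre'],1),r['conf']) for r in place_of('scale','side')[:2]],proj(s,np.array(sense()['eef_pos'])+[0,0,19]))"
```

```text
grip_width: 0.304
grip_force: 4.8
scale_hook [266.  172.3] 0.51 tilt to +y 0.22 resid px 5.5
scale_hook [176.8 318.1] 0.43 tilt to +y 0.81 resid px 165.9
hook_tip [218.1 205.9] 0.55 tilt to +y 0.91 resid px 52.2
hook_tip [271.8 164.3] 0.5 tilt to +y 0.09 resid px 1.5
t 13.15 pos [ 619.4 -160.5  281. ] F [ 0.03 -0.67 -2.02] gw 0.306 shift [17.9 -0.4 68.5] az -0.0 zaxis [ 0.e+00  3.e-04 -1.e+00]
[(array([271.9, 122.4]), 0.52), (array([218.5, 207.2]), 0.24)] [271.18203296 124.409668  ]
```

```bash
python3 -m jog '[{"tx":10,"ty":-0.4,"tz":0,"ax":0,"ay":0,"az":0,"jaw":0.3935},{"tx":5,"ty":0,"tz":0,"ax":0,"ay":0,"az":0,"jaw":0.3935},{"tx":2,"ty":0,"tz":0,"ax":0,"ay":0,"az":0,"jaw":0.3935},{"tx":1,"ty":0,"tz":0,"ax":0,"ay":0,"az":0,"jaw":0.3935},{"tx":0,"ty":0,"tz":0,"ax":0,"ay":0,"az":0,"jaw":0.3935}]' | tail -2
python3 -c "
from h import *
for i in range(2):s=tilt()
need((620.4,-142.6,212.5),-0.077)
print(proj(s,np.array(sense()['eef_pos'])+[0,0,19-157]))
np.save('s5.npy',s['depth'])
p=np.array(sense()['eef_pos']); u,v=map(int,proj(s,p+[-20,0,-110]))
cv2.imwrite('pics/side5.png',cv2.resize(s['color'][v-45:v+45,u-60:u+60,::-1],(800,600),interpolation=cv2.INTER_CUBIC));print(u-60,v-45)"
```

```text
grip_width: 0.299
grip_force: 4.8
scale_hook [264.2 170. ] 0.55 tilt to +y 0.12 resid px 1.9
scale_hook [272.9 204.4] 0.49 tilt to +y 0.23 resid px 37.0
scale_hook [338.5 184.6] 0.55 tilt to +y -0.62 resid px 63.8
scale_hook [264.5 168.4] 0.53 tilt to +y 0.1 resid px 0.6
hook_tip [289.1 245.9] 0.72 tilt to +y 0.25 resid px 82.7
hook_tip [263.4 167.3] 0.54 tilt to +y 0.21 resid px 0.1
t 14.12 pos [ 620.4 -142.6  281. ] F [-1.16 -0.18 -1.41] gw 0.302 shift [ 0.1  0.  68.5] az -0.0 zaxis [-1.e-04 -0.e+00 -1.e+00]
[267.57520449 165.987077  ]
212 116
```

View pics/side5.png

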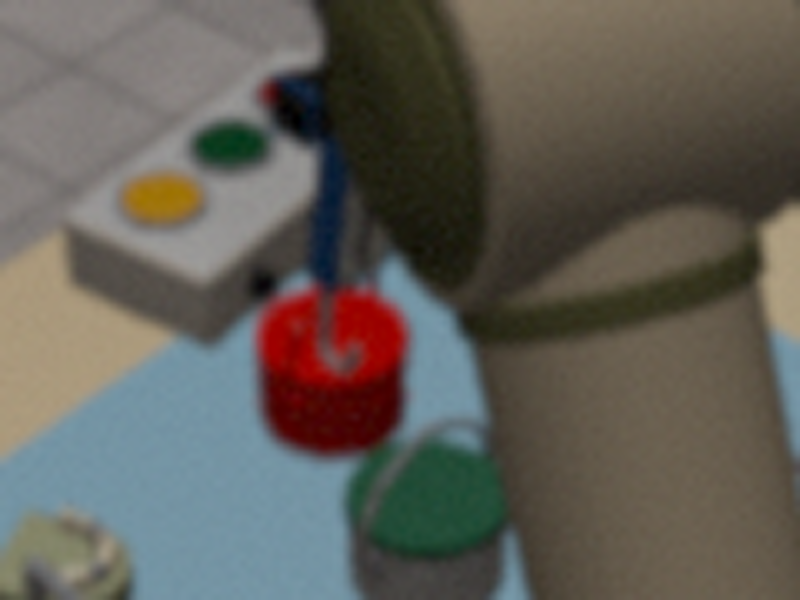

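```bash
python3 -m jog '[{"tx":0,"ty":0,"tz":0,"ax":0,"ay":0,"az":0,"jaw":0.41},{"tx":0,"ty":0,"tz":0,"ax":0,"ay":0,"az":0,"jaw":1}]' 60 | tail -2
python3 - <<'E'
from h import *
np.set_printoptions(precision=1,suppress=True)
s=capture('side');p=np.array(sense()['eef_pos'])
def cp(P): return (proj(s,P)-[212,116])/.15
ex=np.array([.997,-.077,0]);ey=np.array([.077,.997,0])
for a in(0,.1,.2):
  dn=np.array([0,0,-1])*np.cos(a)+ey*np.sin(a); yy=ey*np.cos(a)+np.array([0,0,1])*np.sin(a)
  for o in(19,9): 
    g=p+[0,0,o]
    print(a,o,'gripend top/bot',cp(g+50*yy-14*dn),cp(g+50*yy+14*dn),'case bot corner -x,+x',cp(g+20*yy+106*dn-10*ex),cp(g+20*yy+106*dn+10*ex),'hook under',cp(g+163*dn))
# depth around hook & grip end
for name,(u0,u1,v0,v1) in dict(hook=(258,270,160,174),gripend=(252,261,126,138)).items():
  for v in range(v0,v1,1):
    for u in range(u0,u1):
      q=deproj(s,(u,v))
      if q is not None and abs((q-p)@ex)<30 and -30<(q-p)@ey<70 and (q[2]>108): print(name,u,v,q-p,s['color'][v,u])
E
```

```text
grip_width: 0.29
grip_force: 61.3
0 19 gripend top/bot [288.8  89.1] [290.4 140. ] case bot corner -x,+x [354.4 279.3] [326.1 261.3] hook under [370.3 342.6]
0 9 gripend top/bot [289.3 107.5] [290.9 157.8] case bot corner -x,+x [354.6 295.5] [326.4 277.5] hook under [370.5 357.8]
0.1 19 gripend top/bot [291.1  78.6] [288.2 131.9] case bot corner -x,+x [338.8 284.6] [310.4 266.5] hook under [347.1 355.8]
0.1 9 gripend top/bot [291.7  97. ] [288.8 149.9] case bot corner -x,+x [339.1 300.9] [310.8 282.7] hook under [347.4 371.1]
0.2 19 gripend top/bot [294.3  67.9] [286.9 123.2] case bot corner -x,+x [323.4 288. ] [295.  269.7] hook under [323.8 366.5]
0.2 9 gripend top/bot [294.9  86.4] [287.5 141.2] case bot corner -x,+x [323.8 304.3] [295.5 286. ] hook under [324.2 381.8]
hook 260 160 [  13.4   22.1 -106.2] [88 43 48]
hook 261 160 [   9.6   21.3 -104.6] [78 43 46]
hook 260 161 [  13.3   22.3 -110.2] [90 47 45]
hook 261 161 [  13.5   17.2 -113.3] [91 45 43]
hook 260 162 [  13.1   22.6 -114. ] [96 52 51]
hook 261 162 [  12.2   18.7 -116. ] [103  47  47]
hook 260 163 [  11.4   24.6 -116
[... 4547 characters left out ...]
 [-7.9 51.2 18.5] [14 19 29]
gripend 259 135 [-10.8  49.9  19.2] [ 5 14 23]
gripend 260 135 [-9.9 44.4 15.8] [13 16 18]
gripend 254 136 [ 4.7 55.7 11.4] [85 87 90]
gripend 255 136 [ 2.2 53.9 11.7] [70 71 75]
gripend 256 136 [-3.4 55.3 15. ] [50 50 52]
gripend 257 136 [-4.7 52.3 14. ] [29 32 40]
gripend 258 136 [-11.9  55.5  19. ] [14 23 34]
gripend 259 136 [-8.  47.  12.7] [14 22 33]
gripend 260 136 [-11.4  46.1  13.8] [13 20 32]
gripend 255 137 [ 3.7 52.4  6.4] [110 111 113]
gripend 256 137 [-2.2 54.2 10.1] [91 95 94]
gripend 257 137 [-4.3 52.   9.9] [72 73 76]
gripend 258 137 [-9.6 53.2 13. ] [55 57 65]
gripend 259 137 [-8.5 47.6  9.5] [39 46 56]
gripend 260 137 [ 6.9 26.5 -8.9] [20 33 49]
```

Depth gives the hook seat about 137 mm below the TCP and tilted 0.15 rad towards +y. I'll take that up with the tool and recheck.

```bash
python3 -m jog '[{"tx":0,"ty":0,"tz":0,"ax":0,"ay":-0.08,"az":0,"jaw":1},{"tx":0,"ty":0,"tz":0,"ax":0,"ay":-0.07,"az":0,"jaw":1},{"tx":0,"ty":0,"tz":0,"ax":0,"ay":0,"az":0,"jaw":1},{"tx":0,"ty":0,"tz":0,"ax":0,"ay":0,"az":0,"jaw":1}]' 100 | tail -2
cat >> h.py <<'E'
def hookpts(zlo=115,zhi=170,full=False):
    "depth points of hook near below TCP, in TCP-centred scale axes (yaw from tool y)"
    s=capture('side'); st=sense(); p=np.array(st['eef_pos']); M=Ro.from_quat(np.roll(st['ee_rot'],-1)).as_matrix()
    ex=M[:,1]; ey=np.cross([0,0,1],ex); u,v=map(int,proj(s,p+[0,0,-130])); Q=[]
    for b in range(v-25,v+18):
        for a in range(u-20,u+20):
            q=deproj(s,(a,b))
            if q is None: continue
            r=np.array([(q-p)@ex,(q-p)@ey,q[2]-p[2]])
            if abs(r[0])<18 and -30<r[1]<50 and -zhi<r[2]<-zlo: Q.append([*r,a,b])
    return s,np.array(Q)
E
python3 - <<'E'
from h import *
np.set_printoptions(precision=1,suppress=True)
need((620.4,-145.2,211.5),-0.077)
s,Q=hookpts(90,152)
for lo in range(-150,-90,6):
    q=Q[(Q[:,2]>=lo)&(Q[:,2]<lo+6)] 
    if len(q): print(lo,len(q),np.median(q,0))
print('crown',proj(s,(580.5,-139.5,98.5)))
E
```

```text
grip_width: 0.289
grip_force: 100.9
t 14.93 pos [ 620.4 -142.6  281. ] F [ 0.1 -0.8 -1.4] gw 0.289 shift [ 7.8  0.2 69.1] az -0.0 zaxis [-0.  -0.1 -1. ]
-144 9 [  -0.4    4.2 -141.2  266.   167. ]
-138 6 [   0.1    5.2 -134.   266.5  165.5]
-132 5 [   8.8    4.1 -129.3  265.   164. ]
-126 3 [  11.     2.6 -123.9  265.   162. ]
-120 3 [   8.9    5.8 -115.6  264.   160. ]
-114 2 [   8.5    5.9 -109.9  264.5  159. ]
-96 2 [ -6.3  13.  -91.5 266.  157.5]
crown [275.9 181.5]
```

The hook is now plumb, with its seat about 4 mm in +y of the TCP and its underside 143 mm below. Next I'll lower it beside the wire and check before sliding under.

```bash
python3 -m jog '[{"tx":2,"ty":0.9,"tz":20,"ax":0,"ay":0,"az":0,"jaw":1},{"tx":2,"ty":0,"tz":20,"ax":0,"ay":0,"az":0,"jaw":1},{"tx":1.5,"ty":0,"tz":15,"ax":0,"ay":0,"az":0,"jaw":1},{"tx":1,"ty":0,"tz":9,"ax":0,"ay":0,"az":0,"jaw":1},{"tx":0.4,"ty":0,"tz":5.1,"ax":0,"ay":0,"az":0,"jaw":1}]'
python3 -m jog '[{"tx":0,"ty":0,"tz":0,"ax":0,"ay":0,"az":0,"jaw":1}]' | tail -1
python3 - <<'E'
from h import *
np.set_printoptions(precision=1,suppress=True)
need((581.5,-143,211.5),-0.077)
s,Q=hookpts(90,148)
for lo in range(-150,-90,6):
    q=Q[(Q[:,2]>=lo)&(Q[:,2]<lo+6)] 
    if len(q): print(lo,len(q),np.median(q,0))
u,v=map(int,proj(s,(600,-139,98))); w,h=48,36
cv2.imwrite('pics/side6.png',cv2.resize(s['color'][v-h:v+h,u-w:u+w,::-1],(800,600),interpolation=cv2.INTER_CUBIC)); print(u-w,v-h)
for r in place_of('tin_crown','side')[:2]+place_of('scale_hook','side')[:2]: print(np.array(r['centre']),r['conf'])
p=np.array(sense()['eef_pos']); print('crown',proj(s,(581.5,-139,98.5)),'hook',proj(s,p+[.3,4,-137.5]))
E
```

```text
time_s: 15.6
eef_pos: [621.1, -146.2, 211.5]
ee_rot: [0.051, 0.732, 0.677, -0.055]
force: [0.4, 0.2, -1.4]
grip_width: 0.285
grip_force: 101.0
grip_force: 101.0
t 15.72 pos [ 621.1 -146.1  211.8] F [-0.4  0.3 -0.8] gw 0.282 shift [  0.1 -39.7   0.2] az -0.0 zaxis [-0.  -0.1 -1. ]
-150 5 [  -8.2    5.1 -147.   268.   183. ]
-144 5 [   2.2    3.1 -140.2  267.   182. ]
-138 6 [   4.1    5.4 -134.3  266.   180.5]
-132 4 [  -2.9    6.8 -128.7  267.5  180. ]
-126 2 [  -3.1    6.2 -124.   267.5  179. ]
-120 2 [   9.9    5.5 -116.6  265.   175.5]
-96 2 [ -7.1   7.4 -91.7 268.  172.5]
223 143
[262.2 158.8] 0.91
[273.5 178.7] 0.87
[266.7 183.3] 0.42
crown [275.6 181.5] hook [267.3 181.2]
```

View pics/side6.png

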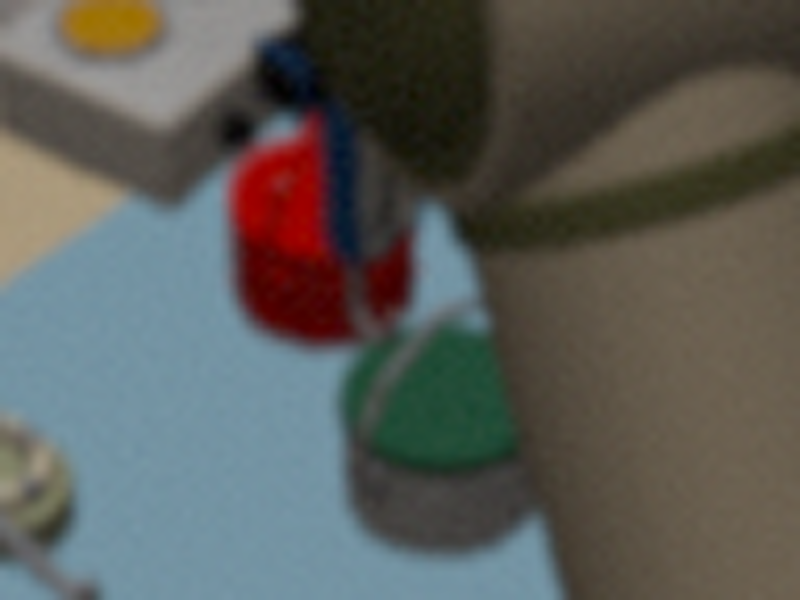

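The hook is just clear above the lid's far edge at crop (370,325), and the wire crown is at (440,315), as projected. Now I'll slide it under the wire.

```bash
python3 -m jog '[{"tx":0,"ty":-10,"tz":0,"ax":0,"ay":0,"az":0,"jaw":1},{"tx":0,"ty":-10,"tz":0,"ax":0,"ay":0,"az":0,"jaw":1},{"tx":0,"ty":-10,"tz":0,"ax":0,"ay":0,"az":0,"jaw":1},{"tx":0,"ty":-7,"tz":0,"ax":0,"ay":0,"az":0,"jaw":1},{"tx":0,"ty":-3,"tz":0,"ax":0,"ay":0,"az":0,"jaw":1}]'
python3 -m jog '[{"tx":0,"ty":0,"tz":0,"ax":0,"ay":0,"az":0,"jaw":1}]'
python3 - <<'E'
from h import *
np.set_printoptions(precision=1,suppress=True)
need((581.5,-143,231.5),-0.077)
s,Q=hookpts(90,148)
for lo in range(-150,-90,6):
    q=Q[(Q[:,2]>=lo)&(Q[:,2]<lo+6)] 
    if len(q): print(lo,len(q),np.median(q,0))
u,v=map(int,proj(s,(585,-139,98))); w,h=32,24
cv2.imwrite('pics/side7.png',cv2.resize(s['color'][v-h:v+h,u-w:u+w,::-1],(800,600),interpolation=cv2.INTER_CUBIC)); print(u-w,v-h)
E
```

```text
time_s: 16.5
eef_pos: [580.7, -143.0, 211.9]
ee_rot: [0.051, 0.732, 0.677, -0.055]
force: [0.6, -0.1, -1.6]
grip_width: 0.286
grip_force: 100.9
time_s: 16.62
eef_pos: [581.1, -143.0, 211.7]
ee_rot: [0.051, 0.732, 0.677, -0.055]
force: [0.7, 0.0, -2.2]
grip_width: 0.285
grip_force: 100.9
t 16.62 pos [ 581.1 -143.   211.7] F [ 0.7  0.  -2.2] gw 0.285 shift [ -2.9   0.4 -19.5] az -0.0 zaxis [-0.  -0.1 -1. ]
-150 21 [  -0.3    8.7 -147.1  273.   189. ]
-144 7 [   3.     5.2 -140.7  274.   188. ]
-138 8 [   0.6    6.3 -135.   273.5  188. ]
-132 9 [   1.8    6.  -128.7  273.   187. ]
-126 4 [   0.7   20.1 -122.6  273.   186.5]
-120 10 [   1.7   24.1 -116.8  271.   184.5]
-114 9 [  -0.2    7.4 -111.3  274.   181. ]
-108 5 [  -0.9    2.9 -105.6  276.   180. ]
242 157
```

View pics/side7.png

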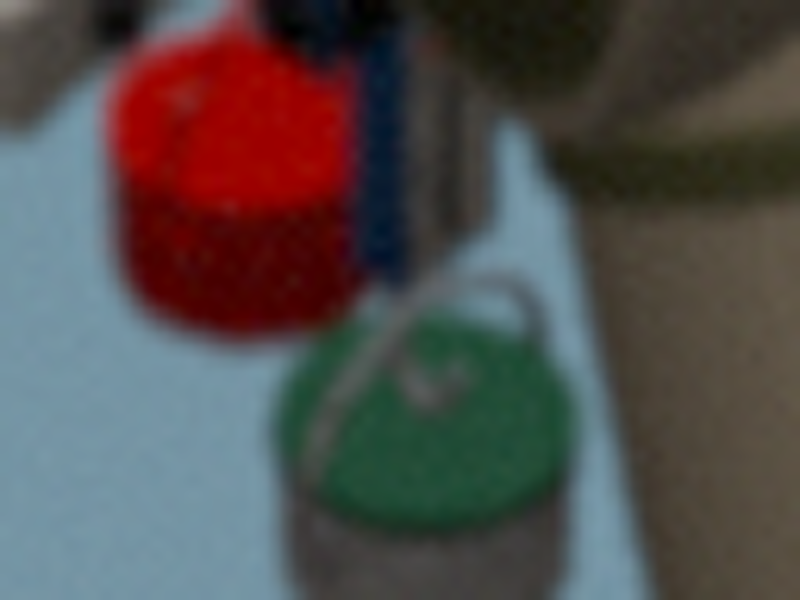

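The hook's bowl (430,395) and tip (465,375) lie under and on the near side of the wire, with the shank behind it, so it is correctly placed. I'll raise it slowly and watch the force.

```bash
python3 -m jog '[{"tx":-0.9,"ty":0,"tz":-5.9,"ax":0,"ay":0,"az":0,"jaw":1},{"tx":-0.9,"ty":0,"tz":-5.9,"ax":0,"ay":0,"az":0,"jaw":1},{"tx":-0.6,"ty":0,"tz":-4,"ax":0,"ay":0,"az":0,"jaw":1},{"tx":-0.6,"ty":0,"tz":-4,"ax":0,"ay":0,"az":0,"jaw":1},{"tx":-0.6,"ty":0,"tz":-4,"ax":0,"ay":0,"az":0,"jaw":1}]' | head -4
python3 -m jog '[{"tx":-0.6,"ty":0,"tz":-4,"ax":0,"ay":0,"az":0,"jaw":1},{"tx":-0.6,"ty":0,"tz":-4,"ax":0,"ay":0,"az":0,"jaw":1},{"tx":-0.6,"ty":0,"tz":-4,"ax":0,"ay":0,"az":0,"jaw":1},{"tx":-0.6,"ty":0,"tz":-4,"ax":0,"ay":0,"az":0,"jaw":1},{"tx":0,"ty":0,"tz":0,"ax":0,"ay":0,"az":0,"jaw":1}]' | head -4
cat >> h.py <<'E'
def tinz():
    "lid height & centre from side depth (green pixels), body pixels"
    s=capture('side'); hsv=cv2.cvtColor(s['color'],cv2.COLOR_RGB2HSV); P=[]
    for v in range(150,225):
        for u in range(245,320):
            h=hsv[v,u]
            if 60<h[0]<92 and h[1]>80:
                q=deproj(s,(u,v))
                if q is not None and np.hypot(q[0]-581,q[1]+139)<60: P.append([*q,u,v])
    P=np.array(P); print('lid n',len(P),'xyz',np.round(np.median(P[:,:3],0),1),'px',np.round(P[:,3:].mean(0),2),'rows',P[:,4].min(),P[:,4].max())
    A=np.c_[P[:,:2]-P[:,:2].mean(0),np.ones(len(P))]; k=abs(P[:,2]-np.median(P[:,2]))<8
    print(' slope',np.round(np.linalg.lstsq(A[k],P[k,2],rcond=None)[0],3)); return s
E
python3 -c "
from h import *
need((581.5,-143,231.5),-0.077); s=tinz()"
```

```text
time_s: 17.3
eef_pos: [581.1, -143.0, 236.0]
ee_rot: [0.051, 0.732, 0.677, -0.055]
force: [0.0, -0.6, -1.7]
time_s: 17.92
eef_pos: [581.2, -143.0, 252.1]
ee_rot: [0.051, 0.732, 0.677, -0.055]
force: [1.2, 0.7, -3.9]
t 17.93 pos [ 581.2 -143.   252.1] F [ 1.19  0.68 -3.92] gw 0.282 shift [ 3.1  0.3 20.4] az 0.0 zaxis [-0.0112 -0.1491 -0.9888]
lid n 279 xyz [ 574.3 -137.4   60.9] px [276.73 190.76] rows 183.0 199.0
 slope [-6.000e-03 -8.000e-03  6.095e+01]
```

```bash
python3 -m jog '[{"tx":-0.6,"ty":0,"tz":-4,"ax":0,"ay":0,"az":0,"jaw":1},{"tx":-0.6,"ty":0,"tz":-4,"ax":0,"ay":0,"az":0,"jaw":1},{"tx":-0.6,"ty":0,"tz":-4,"ax":0,"ay":0,"az":0,"jaw":1},{"tx":-0.45,"ty":0,"tz":-3,"ax":0,"ay":0,"az":0,"jaw":1},{"tx":0,"ty":0,"tz":0,"ax":0,"ay":0,"az":0,"jaw":1}]' | head -4
python3 -c "
from h import *
need((581.5,-143,231.5),-0.077); s=tinz()"
```

```text
time_s: 18.6
eef_pos: [581.2, -143.0, 267.2]
ee_rot: [0.051, 0.732, 0.677, -0.055]
force: [0.5, 0.0, -4.3]
t 18.6 pos [ 581.2 -143.   267.2] F [ 0.48  0.04 -4.29] gw 0.28 shift [ 5.3  0.3 35.3] az 0.0 zaxis [-0.0113 -0.149  -0.9888]
lid n 274 xyz [ 574.2 -135.7   64.4] px [276.33 190.24] rows 182.0 198.0
 slope [4.500e-02 3.600e-02 6.428e+01]
```

```bash
for i in 1 2 3; do python3 -m jog '[{"tx":0,"ty":0,"tz":0,"ax":0,"ay":0,"az":0,"jaw":1}]' | grep force:; done
python3 -c "
from h import *
for i in range(3): s=tinz()"
python3 -m jog '[{"tx":-0.6,"ty":0,"tz":-4,"ax":0,"ay":0,"az":0,"jaw":1},{"tx":0,"ty":0,"tz":0,"ax":0,"ay":0,"az":0,"jaw":1},{"tx":0,"ty":0,"tz":0,"ax":0,"ay":0,"az":0,"jaw":1}]' | grep -E "pos|force:"
python3 -c "
from h import *
for i in range(3): s=tinz()"
```

```text
force: [-0.5, -0.4, -5.4]
grip_force: 100.6
force: [0.8, 0.1, -5.3]
grip_force: 100.6
force: [0.8, -0.0, -5.3]
grip_force: 100.6
lid n 281 xyz [ 573.1 -135.9   63.7] px [276.52 190.45] rows 182.0 198.0
 slope [1.5000e-02 1.5000e-02 6.3525e+01]
lid n 278 xyz [ 573.9 -135.2   63.7] px [276.37 190.43] rows 182.0 198.0
 slope [3.1000e-02 8.0000e-03 6.3517e+01]
lid n 279 xyz [ 573.2 -135.5   63.6] px [276.42 190.55] rows 183.0 198.0
 slope [3.5000e-02 2.0000e-02 6.3599e+01]
eef_pos: [581.2, -143.0, 271.1]
force: [-0.2, -0.5, -4.7]
grip_force: 100.5
lid n 279 xyz [ 574.2 -135.8   67.1] px [276.46 189.56] rows 182.0 197.0
 slope [2.6000e-02 1.2000e-02 6.7218e+01]
lid n 282 xyz [ 573.5 -135.3   66.9] px [276.34 189.59] rows 182.0 197.0
 slope [1.1000e-02 8.0000e-03 6.6857e+01]
lid n 282 xyz [ 574.8 -136.2   67.3] px [276.49 189.52] rows 181.0 197.0
 slope [1.3000e-02 1.8000e-02 6.7224e+01]
```

```bash
python3 -m jog '[{"tx":-0.3,"ty":0,"tz":-2,"ax":0,"ay":0,"az":0,"jaw":1},{"tx":-0.3,"ty":0,"tz":-2,"ax":0,"ay":0,"az":0,"jaw":1},{"tx":0,"ty":0,"tz":0,"ax":0,"ay":0,"az":0,"jaw":1},{"tx":0,"ty":0,"tz":0,"ax":0,"ay":0,"az":0,"jaw":1},{"tx":0,"ty":0,"tz":0,"ax":0,"ay":0,"az":0,"jaw":1}]' | grep -E "pos|force:"
python3 -c "
from h import *
for i in range(4): s=tinz()"
```

```text
eef_pos: [581.1, -142.9, 275.1]
force: [-0.0, -0.2, -4.6]
grip_force: 100.6
lid n 279 xyz [ 573.9 -136.2   71.5] px [276.44 188.56] rows 181.0 196.0
 slope [2.3000e-02 2.5000e-02 7.1506e+01]
lid n 276 xyz [ 574.1 -135.7   71.8] px [276.5  188.59] rows 181.0 196.0
 slope [2.4000e-02 1.6000e-02 7.1727e+01]
lid n 281 xyz [ 574.3 -136.3   71.5] px [276.43 188.54] rows 181.0 196.0
 slope [1.9000e-02 3.2000e-02 7.1696e+01]
lid n 279 xyz [ 574.6 -135.6   71.5] px [276.27 188.63] rows 181.0 196.0
 slope [2.3000e-02 1.9000e-02 7.1483e+01]
```

The tin is clear by about 10 mm, level and steady. Holding for over 3 s.

```bash
for i in 1 2 3 4 5 6; do python3 -m jog '[{"tx":0,"ty":0,"tz":0,"ax":0,"ay":0,"az":0,"jaw":1},{"tx":0,"ty":0,"tz":0,"ax":0,"ay":0,"az":0,"jaw":1},{"tx":0,"ty":0,"tz":0,"ax":0,"ay":0,"az":0,"jaw":1},{"tx":0,"ty":0,"tz":0,"ax":0,"ay":0,"az":0,"jaw":1},{"tx":0,"ty":0,"tz":0,"ax":0,"ay":0,"az":0,"jaw":1}]' | grep -E "^force:|time"; done
python3 -c "
from h import *
s=tinz();need((581.1,-143,211.7),-0.077)"
```

```text
time_s: 21.15
force: [-1.0, -0.1, -5.2]
time_s: 21.78
force: [-0.5, 0.6, -5.7]
time_s: 22.4
force: [0.4, 0.0, -5.4]
time_s: 23.02
force: [0.1, -0.3, -5.0]
time_s: 23.65
force: [-0.5, -0.4, -4.9]
time_s: 24.28
force: [-0.3, -0.6, -4.0]
lid n 279 xyz [ 574.2 -135.2   71.8] px [276.46 188.57] rows 181.0 196.0
 slope [1.5000e-02 1.2000e-02 7.1626e+01]
t 24.32 pos [ 581.1 -143.   275.1] F [ 0.19  0.08 -4.55] gw 0.287 shift [ 9.4 -0.  62.7] az -0.0 zaxis [-0.0115 -0.149  -0.9888]
```

```bash
python3 -m jog '[{"tx":0.3,"ty":0,"tz":2,"ax":0,"ay":0,"az":0,"jaw":1},{"tx":0.3,"ty":0,"tz":2,"ax":0,"ay":0,"az":0,"jaw":1},{"tx":0.3,"ty":0,"tz":2,"ax":0,"ay":0,"az":0,"jaw":1},{"tx":0.3,"ty":0,"tz":2,"ax":0,"ay":0,"az":0,"jaw":1},{"tx":0.3,"ty":0,"tz":2,"ax":0,"ay":0,"az":0,"jaw":1}]' | grep -E "pos|^force:"
python3 -m jog '[{"tx":0.3,"ty":0,"tz":2,"ax":0,"ay":0,"az":0,"jaw":1},{"tx":0.3,"ty":0,"tz":2,"ax":0,"ay":0,"az":0,"jaw":1},{"tx":0.6,"ty":0,"tz":4,"ax":0,"ay":0,"az":0,"jaw":1},{"tx":0.6,"ty":0,"tz":4,"ax":0,"ay":0,"az":0,"jaw":1},{"tx":0.6,"ty":0,"tz":4,"ax":0,"ay":0,"az":0,"jaw":1}]' | grep -E "pos|^force:"
python3 -m jog '[{"tx":0.6,"ty":0,"tz":4,"ax":0,"ay":0,"az":0,"jaw":1},{"tx":0.6,"ty":0,"tz":4,"ax":0,"ay":0,"az":0,"jaw":1},{"tx":0.6,"ty":0,"tz":4,"ax":0,"ay":0,"az":0,"jaw":1},{"tx":0.6,"ty":0,"tz":4,"ax":0,"ay":0,"az":0,"jaw":1},{"tx":0,"ty":0,"tz":0,"ax":0,"ay":0,"az":0,"jaw":1}]' | grep -E "pos|^force:"
python3 -c "
from h import *
for i in range(2):s=tinz()
need((581.1,-143,213),-0.077)"
```

```text
eef_pos: [581.2, -142.9, 264.9]
force: [1.1, 0.1, -5.4]
eef_pos: [581.3, -143.0, 248.7]
force: [0.8, -0.4, -3.1]
eef_pos: [581.0, -143.0, 232.3]
force: [-0.3, -0.5, -2.4]
lid n 275 xyz [ 574.  -133.4   60.8] px [275.91 191.25] rows 183.0 199.0
 slope [ 1.2000e-02 -1.0000e-02  6.0803e+01]
lid n 280 xyz [ 573.9 -132.7   61.1] px [275.79 191.06] rows 151.0 199.0
 slope [ 8.000e-03 -9.000e-03  6.099e+01]
t 26.3 pos [ 581.2 -143.   232.8] F [ 0.51  0.48 -1.7 ] gw 0.286 shift [ 3.  -0.1 19.6] az 0.0 zaxis [-0.0113 -0.1491 -0.9888]
```

```bash
python3 -m jog '[{"tx":0.8,"ty":0,"tz":5,"ax":0,"ay":0,"az":0,"jaw":1},{"tx":0.8,"ty":0,"tz":5,"ax":0,"ay":0,"az":0,"jaw":1},{"tx":0.8,"ty":0,"tz":5,"ax":0,"ay":0,"az":0,"jaw":1},{"tx":0.6,"ty":0,"tz":4.6,"ax":0,"ay":0,"az":0,"jaw":1},{"tx":0,"ty":0,"tz":0,"ax":0,"ay":0,"az":0,"jaw":1}]' | grep -E "pos|^force:"
python3 -c "
from h import *
np.set_printoptions(precision=1,suppress=True)
s=tinz()
s,Q=hookpts(90,148)
for lo in range(-150,-90,6):
    q=Q[(Q[:,2]>=lo)&(Q[:,2]<lo+6)&(Q[:,1]<18)]
    if len(q): print(lo,len(q),np.median(q,0))
"
```

```text
eef_pos: [581.0, -142.9, 212.4]
force: [-0.3, 0.3, -2.8]
lid n 265 xyz [ 572.6 -131.2   60.8] px [275.8 191.4] rows 182.0 199.0
 slope [ 0.  -0.  60.8]
-150 3 [   1.7    9.6 -146.4  275.   189. ]
-144 7 [   1.7    4.9 -140.4  275.   187. ]
-138 5 [  -9.4    5.9 -134.1  277.   187. ]
-132 6 [   5.8    3.9 -129.2  276.   183.5]
-126 4 [   1.1  -10.4 -123.4  279.   180.5]
-120 2 [   2.4  -15.1 -116.5  279.   179. ]
-114 7 [   2.4    5.3 -110.7  274.   180. ]
-108 4 [   0.4    7.8 -106.3  274.5  180. ]
-96 2 [ -5.1  11.9 -93.2 275.  178.5]
```

```bash
python3 -m jog '[{"tx":0,"ty":6,"tz":0,"ax":0,"ay":0,"az":0,"jaw":1},{"tx":0,"ty":8,"tz":0,"ax":0,"ay":0,"az":0,"jaw":1},{"tx":0,"ty":8,"tz":0,"ax":0,"ay":0,"az":0,"jaw":1},{"tx":0,"ty":10,"tz":0,"ax":0,"ay":0,"az":0,"jaw":1},{"tx":0,"ty":8,"tz":0,"ax":0,"ay":0,"az":0,"jaw":1}]' | grep -E "pos|^force:"
python3 -c "
from h import *
s=tinz();s=tinz()"
python3 -m jog '[{"tx":-1.5,"ty":0,"tz":-10,"ax":0,"ay":0,"az":0,"jaw":1},{"tx":-3,"ty":0,"tz":-20,"ax":0,"ay":0,"az":0,"jaw":1},{"tx":-3,"ty":0,"tz":-20,"ax":0,"ay":0,"az":0,"jaw":1},{"tx":-2.2,"ty":0,"tz":-15,"ax":0,"ay":0,"az":0,"jaw":1},{"tx":-0.7,"ty":0,"tz":-5,"ax":0,"ay":0,"az":0,"jaw":1}]' | grep -E "pos|^force:"
python3 -c "
from h import *
s=tinz();s=tinz();need((558,140.5,282),-0.13);tilt()"
```

```text
eef_pos: [621.8, -146.1, 212.7]
force: [0.1, -1.3, -1.5]
lid n 250 xyz [ 577.5 -128.3   61.5] px [274.5  191.22] rows 152.0 199.0
 slope [ 1.000e-02 -1.000e-02  6.123e+01]
lid n 251 xyz [ 577.1 -129.6   61.3] px [274.55 191.3 ] rows 182.0 199.0
 slope [ 1.3000e-02 -5.0000e-03  6.1183e+01]
eef_pos: [621.1, -145.9, 284.9]
force: [1.1, 0.3, -3.0]
lid n 278 xyz [ 576.6 -132.3   60.9] px [275.41 191.09] rows 182.0 199.0
 slope [ 1.6000e-02 -8.0000e-03  6.0829e+01]
lid n 280 xyz [ 575.7 -132.6   60.8] px [275.38 191.01] rows 182.0 199.0
 slope [ 9.0000e-03 -5.0000e-03  6.0915e+01]
t 28.48 pos [ 621.  -145.9  283.9] F [-0.28  0.31 -2.25] gw 0.288 shift [277.8 -84.9 -40.2] az 0.053 zaxis [-0.0112 -0.1491 -0.9888]
scale_hook [276.  200.9] 0.72 tilt to +y 0.18 resid px 35.6
scale_hook [267.9 165.7] 0.47 tilt to +y 0.01 resid px 0.6
hook_tip [266.6 162.5] 0.56 tilt to +y 0.09 resid px 2.2
```

The tin is down and unhooked. The earlier tilt came from leaving the rest too low: the shank dragged on a rod. This time I'll go high enough for the hook to clear the rods, and gently.

```bash
python3 -m jog '[{"tx":-1.5,"ty":0,"tz":-10,"ax":0,"ay":0,"az":0,"jaw":1},{"tx":-2.7,"ty":0,"tz":-18,"ax":0,"ay":0,"az":0,"jaw":1},{"tx":-3,"ty":0,"tz":-20,"ax":0,"ay":0,"az":0,"jaw":1},{"tx":-2.2,"ty":0,"tz":-14,"ax":0,"ay":0,"az":0,"jaw":1},{"tx":-0.9,"ty":0,"tz":-6,"ax":0,"ay":0,"az":0,"jaw":1}]' 120 | grep -E "pos|^force:"
python3 -c "
from h import *
need((560.6,137.5,352),-0.13);tilt()"
```

```text
eef_pos: [621.1, -145.9, 353.3]
force: [0.2, -0.5, -2.8]
t 29.25 pos [ 621.1 -145.9  353.3] F [ 0.16 -0.48 -2.82] gw 0.28 shift [275.  -82.2 -40.4] az 0.053 zaxis [-0.0105 -0.1494 -0.9887]
```

```bash
python3 -m jog '[{"tx":8,"ty":-2.4,"tz":-1.2,"ax":0,"ay":0,"az":0,"jaw":1},{"tx":16,"ty":-4.8,"tz":-2.35,"ax":0,"ay":0,"az":0,"jaw":1},{"tx":24,"ty":-7.2,"tz":-3.5,"ax":0,"ay":0,"az":0,"jaw":1},{"tx":32,"ty":-9.6,"tz":-4.7,"ax":0,"ay":0,"az":0,"jaw":1},{"tx":38,"ty":-11.4,"tz":-5.6,"ax":0,"ay":0,"az":0,"jaw":1}]' | grep -E "pos|^force:"
python3 -m jog '[{"tx":38,"ty":-11.4,"tz":-5.6,"ax":0,"ay":0,"az":0,"jaw":1},{"tx":38,"ty":-11.4,"tz":-5.6,"ax":0,"ay":0,"az":0,"jaw":1},{"tx":32,"ty":-9.6,"tz":-4.7,"ax":0,"ay":0,"az":0,"jaw":1},{"tx":24,"ty":-7.2,"tz":-3.5,"ax":0,"ay":0,"az":0,"jaw":1},{"tx":15,"ty":-4.4,"tz":-2.2,"ax":0,"ay":0,"az":0,"jaw":1}]' | grep -E "pos|^force:"
python3 -m jog '[{"tx":8,"ty":-2.3,"tz":-1.2,"ax":0,"ay":0,"az":0,"jaw":1},{"tx":2,"ty":-0.5,"tz":-0.3,"ax":0,"ay":0,"az":0.053,"jaw":1},{"tx":0,"ty":0,"tz":0,"ax":0,"ay":0,"az":0,"jaw":1},{"tx":0,"ty":0,"tz":0,"ax":0,"ay":0,"az":0,"jaw":1}]' | grep -E "pos|^force:"
python3 - <<'E'
from h import *
np.set_printoptions(precision=1,suppress=True)
need((560.6,137.5,352),-0.13);tilt()
s,Q=hookpts(60,148)
for lo in range(-150,-60,6):
    q=Q[(Q[:,2]>=lo)&(Q[:,2]<lo+6)]
    if len(q): print(lo,len(q),np.median(q,0),q[:,1].min(),q[:,1].max())
# rods: side-depth points 160..190 around rack, rest frame
ex=np.array([.9916,-.1296]);ey=np.array([.1296,.9916])
for n in('side','top'):
    c=capture(n);u,v=map(int,proj(c,(550,141,172)));P=[]
    for b in range(v-35,v+35):
        for a in range(u-35,u+35):
            q=deproj(c,(a,b))
            if q is not None and 160<q[2]<192: 
                r=q[:2]-[558.5,140.5]; P.append([r@ex,r@ey,q[2]])
    P=np.array(P);P=P[(abs(P[:,1])<60)&(P[:,0]>-50)&(P[:,0]<70)]
    for sg in(1,-1):
        for x0 in(-45,-20,0,25,45):
            k=P[(P[:,1]*sg>12)&(P[:,0]>=x0)&(P[:,0]<x0+20)]
            if len(k): print(n,sg,x0,len(k),np.median(k,0))
# tin from top
c=capture('top');hsv=cv2.cvtColor(c['color'],cv2.COLOR_RGB2HSV);L=[]
for b in range(150,210):
    for a in range(300,360):
        if 60<hsv[b,a][0]<90 and hsv[b,a][1]>80:
            q=deproj(c,(a,b))
            if q is not None and abs(q[2]-58)<5: L.append(q[:2])
print('tin',len(L),cv2.minEnclosingCircle(np.float32(L)),cv2.minAreaRect(np.float32(L)))
E
```

```text
eef_pos: [594.1, -21.9, 352.0]
force: [0.9, 1.6, -2.3]
eef_pos: [561.5, 129.5, 351.6]
force: [0.1, -0.2, -1.9]
eef_pos: [560.5, 137.2, 351.2]
force: [0.3, 0.3, -2.0]
t 31.15 pos [560.5 137.2 351.2] F [ 0.3  0.3 -2. ] gw 0.284 shift [ 0.2  0.  -0.8] az 0.001 zaxis [-0.  -0.1 -1. ]
scale_hook [217.1 205.5] 0.36 tilt to +y 0.04 resid px 1.9
hook_tip [217.4 202.7] 0.45 tilt to +y 0.06 resid px 0.3
hook_tip [273.7 182.3] 0.27 tilt to +y -0.89 resid px 27.2
-144 11 [   2.     5.2 -141.3  216.   204. ] 1.5316688340194027 7.671502694869265
-138 6 [  -1.2    4.3 -135.7  216.5  203. ] 3.20626018894564 6.149116592914704
-132 7 [   9.5    4.6 -127.9  214.   200. ] 3.3576282757479157 6.895553850256446
-126 3 [  11.     5.4 -122.3  213.   198. ] 4.585489700455976 6.116978129550852
-120 3 [   9.9    3.5 -116.9  214.   196. ] 2.7384017071192517 5.422837532976056
-114 2 [   8.8    4.6 -111.2  213.5  195. ] 2.5614768530022665 6.5781447314926424
-96 4 [ -5.3   9.5 -93.5 214.5 194. ] 2.8955636634716675 23.171571602743178
-90 18 [ -8.1  14.  -87.7 213.5 193. ] -14.002078649410786 25.721787501146665
-84 2
[... 276 characters left out ...]
354853071 25.62812631621058
side 1 -45 15 [-33.4  34.8 180.4]
side 1 -20 14 [ -9.2  34.3 175. ]
side 1 0 16 [ 10.   31.3 174.8]
side 1 25 15 [ 33.7  32.  176.4]
side 1 45 13 [ 50.5  32.2 172.9]
side -1 -45 17 [-33.5 -25.1 182.1]
side -1 -20 16 [ -9.9 -26.9 175.2]
side -1 0 16 [ 10.9 -27.6 176.3]
side -1 25 12 [ 36.7 -27.6 176.4]
side -1 45 7 [ 49.5 -27.4 175.9]
top -1 -45 18 [-34.4 -26.4 176.7]
top -1 -20 24 [ -9.9 -27.  173. ]
top -1 0 22 [  9.9 -27.8 172.9]
top -1 25 21 [ 34.4 -28.9 173.4]
top -1 45 6 [ 47.4 -29.4 171.8]
tin 499 ((581.2815551757812, -137.3095245361328), 41.928810119628906) ((580.7093505859375, -136.20864868164062), (79.19064331054688, 80.62985229492188), 89.87450408935547)
```

The case sits within about 1 mm of midway between the rods. The tin stands within about 3 mm of its start. Lowering in.

```bash
python3 -m jog '[{"tx":1.2,"ty":0,"tz":8,"ax":0,"ay":0,"az":0,"jaw":1},{"tx":2.7,"ty":0,"tz":18,"ax":0,"ay":0,"az":0,"jaw":1},{"tx":3,"ty":0,"tz":20,"ax":0,"ay":0,"az":0,"jaw":1},{"tx":2.1,"ty":0,"tz":14,"ax":0,"ay":0,"az":0,"jaw":1},{"tx":0.9,"ty":0,"tz":6,"ax":0,"ay":0,"az":0,"jaw":1}]' | grep -E "pos|^force:"
python3 -m jog '[{"tx":1.2,"ty":0,"tz":8,"ax":0,"ay":0,"az":0,"jaw":1},{"tx":1.2,"ty":0,"tz":8,"ax":0,"ay":0,"az":0,"jaw":1},{"tx":1.2,"ty":0,"tz":8,"ax":0,"ay":0,"az":0,"jaw":1},{"tx":0.6,"ty":0,"tz":4,"ax":0,"ay":0,"az":0,"jaw":1},{"tx":0,"ty":0,"tz":0,"ax":0,"ay":0,"az":0,"jaw":1}]' | grep -E "pos|^force:"
python3 - <<'E'
from h import *
np.set_printoptions(precision=1,suppress=True)
need((560.6,137.5,172),-0.13)
s,Q=hookpts(20,148)
for lo in range(-120,-20,8):
    q=Q[(Q[:,2]>=lo)&(Q[:,2]<lo+8)&(Q[:,0]<0)]
    if len(q): print(lo,len(q),np.median(q,0),q[:,1].min(),q[:,1].max())
E
```

```text
eef_pos: [560.8, 137.4, 283.7]
force: [0.7, -0.7, -1.7]
eef_pos: [561.2, 137.4, 256.0]
force: [0.6, -0.2, -1.7]
t 32.75 pos [561.2 137.4 256. ] F [ 0.6 -0.2 -1.7] gw 0.28 shift [12.6 -1.2 83.1] az 0.001 zaxis [-0.  -0.1 -1. ]
-104 2 [ -4.7   3.8 -97.1 219.  217.5] 0.0009440612245789324 7.658857335499351
-96 2 [ -6.9  -0.4 -91.9 220.5 216. ] -4.54801409605889 3.7114222204862646
-88 44 [ -9.1  10.3 -83.  217.5 216.5] -28.265777877267173 37.77883382518465
-80 39 [ -9.4   5.6 -77.2 219.  214. ] -26.988737421391352 40.45405945279252
-72 24 [ -9.1   7.6 -68.2 218.  212. ] -15.204567761351308 25.94757942817336
-64 28 [ -9.8   7.6 -60.1 218.  210. ] -12.082484975865551 26.296476493555193
-56 26 [ -9.3  14.  -52.8 216.  209. ] -11.474570603811795 25.95916412774557
-48 27 [ -9.2   5.3 -44.5 218.  206. ] -13.536209233993885 24.21747808458267
-40 30 [ -9.9  10.2 -35.7 216.5 204.5] -12.642699983375321 26.10709696387172
-32 24 [-10.4   8.7 -27.9 216.5 203. ] -12.819842650712898 25.82966737386179
-24 15 [-10.4   8.8 -21.1 217.  200. ] -10.00674844181713 26.091361186514423
```

Case bottom entered between the rods without contact. Continuing down.

```bash
python3 -m jog '[{"tx":1.5,"ty":-0.3,"tz":10,"ax":0,"ay":0,"az":0,"jaw":1},{"tx":2.4,"ty":-0.3,"tz":16,"ax":0,"ay":0,"az":0,"jaw":1},{"tx":2.4,"ty":0,"tz":16,"ax":0,"ay":0,"az":0,"jaw":1},{"tx":2.4,"ty":0,"tz":16,"ax":0,"ay":0,"az":0,"jaw":1},{"tx":1.5,"ty":0,"tz":10,"ax":0,"ay":0,"az":0,"jaw":1}]' | grep -E "pos|^force:"
python3 -m jog '[{"tx":0.9,"ty":0,"tz":6,"ax":0,"ay":0,"az":0,"jaw":1},{"tx":0.45,"ty":0,"tz":3,"ax":0,"ay":0,"az":0,"jaw":1},{"tx":0,"ty":0,"tz":0,"ax":0,"ay":0,"az":0,"jaw":1}]' | grep -E "pos|^force:"
python3 -m jog '[{"tx":0.3,"ty":0,"tz":2,"ax":0,"ay":0,"az":0,"jaw":1},{"tx":0.3,"ty":0,"tz":2,"ax":0,"ay":0,"az":0,"jaw":1},{"tx":0,"ty":0,"tz":0,"ax":0,"ay":0,"az":0,"jaw":1}]' | grep -E "pos|^force:"
```

```text
eef_pos: [560.9, 137.3, 186.0]
force: [-0.5, 0.5, -2.5]
eef_pos: [561.3, 137.3, 178.5]
force: [0.1, 0.8, -2.3]
eef_pos: [561.5, 137.3, 175.6]
force: [-3.0, -0.9, 5.8]
```

```bash
python3 - <<'E'
from h import *
np.set_printoptions(precision=1,suppress=True)
ex=np.array([.9916,-.1296]);ey=np.array([.1296,.9916])
for n in('side','top'):
  c=capture(n);u,v=map(int,proj(c,(558,141,200)));P=[]
  for b in range(v-30,v+30):
    for a in range(u-30,u+30):
      q=deproj(c,(a,b))
      if q is not None and 176<q[2]<230 and c['color'][b,a].max()<75:
        r=q[:2]-[558.5,140.5]; P.append([r@ex,r@ey,q[2]])
  P=np.array(P)
  if not len(P): continue
  for y0 in(-55,-45,-35,-25,25,35,45):
    k=P[(P[:,1]>=y0)&(P[:,1]<y0+10)&(abs(P[:,0])<25)]
    if len(k): print(n,y0,len(k),np.median(k,0),np.percentile(k[:,2],90))
need((560.6,137.5,172),-0.13)
print([(q,[(np.array(r['centre']),round(r['conf'],2)) for r in place_of(q,'side')[:2]]) for q in('scale','rack_seat','scale_hook')])
E
```

```text
side -45 15 [ -8.6 -37.8 190.4] 202.03571675150138
side -35 8 [ -8.7 -31.3 188. ] 194.45352223633918
side -25 7 [ -8.6 -20.5 186.2] 188.05171071642715
side 25 37 [ -6.2  30.7 201.4] 205.2804745071842
side 35 34 [ -6.1  40.3 202.2] 205.32556141152492
side 45 48 [ -1.9  51.2 197.1] 205.02760867129632
top -55 8 [ -1.3 -45.5 194.6] 198.32889676395888
top -45 32 [ -4.7 -39.1 200.4] 204.44593688218544
top -35 44 [ -2.5 -30.  201.1] 205.37720598549006
top -25 37 [ -0.5 -20.9 202.4] 205.61286278750376
t 34.27 pos [561.5 137.3 175.6] F [-3.2 -1.7  6. ] gw 0.283 shift [ 0.6 -1.   3.6] az 0.001 zaxis [-0.  -0.1 -1. ]
[('scale', [(array([218.4, 208.6]), 0.7)]), ('rack_seat', [(array([218.8, 211.8]), 0.61)]), ('scale_hook', [(array([222.7, 247.2]), 0.53)])]
```

The grip's top is at about 202 mm at both ends, as at the start, so the scale is seated. Releasing.

```bash
python3 -m jog '[{"tx":-0.2,"ty":0,"tz":-1.5,"ax":0,"ay":0,"az":0,"jaw":0.41},{"tx":0,"ty":0,"tz":0,"ax":0,"ay":0,"az":0,"jaw":0.3},{"tx":0,"ty":0,"tz":0,"ax":0,"ay":0,"az":0,"jaw":0},{"tx":0,"ty":0,"tz":0,"ax":0,"ay":0,"az":0,"jaw":-0.3},{"tx":0,"ty":0,"tz":0,"ax":0,"ay":0,"az":0,"jaw":-0.3}]'
python3 -m jog '[{"tx":0,"ty":0,"tz":-6,"ax":0,"ay":0,"az":0,"jaw":-0.3},{"tx":0,"ty":0,"tz":-15,"ax":0,"ay":0,"az":0,"jaw":-0.3},{"tx":0,"ty":0,"tz":-25,"ax":0,"ay":0,"az":0,"jaw":-0.3},{"tx":0,"ty":0,"tz":-40,"ax":0,"ay":0,"az":0,"jaw":-0.3},{"tx":0,"ty":0,"tz":-40,"ax":0,"ay":0,"az":0,"jaw":-0.3}]' | grep -E "pos|^force:"
python3 -m jog '[{"tx":40,"ty":-20,"tz":-20,"ax":0,"ay":0,"az":0,"jaw":-0.3},{"tx":40,"ty":-20,"tz":0,"ax":0,"ay":0,"az":0,"jaw":-0.3},{"tx":40,"ty":-20,"tz":0,"ax":0,"ay":0,"az":0,"jaw":-0.3},{"tx":0,"ty":0,"tz":0,"ax":0,"ay":0,"az":0,"jaw":-0.3},{"tx":0,"ty":0,"tz":0,"ax":0,"ay":0,"az":0,"jaw":-0.3}]' | grep -E "pos|^force:"
python3 - <<'E'
from h import *
np.set_printoptions(precision=1,suppress=True)
ex=np.array([.9916,-.1296]);ey=np.array([.1296,.9916])
for n in('side','top'):
  c=capture(n);u,v=map(int,proj(c,(558,141,200)));P=[]
  for b in range(v-30,v+30):
    for a in range(u-30,u+30):
      q=deproj(c,(a,b))
      if q is not None and 176<q[2]<230 and c['color'][b,a].max()<75:
        r=q[:2]-[558.5,140.5]; P.append([r@ex,r@ey,q[2]])
  P=np.array(P)
  if not len(P): continue
  for y0 in(-50,-30,-10,10,30):
    k=P[(P[:,1]>=y0)&(P[:,1]<y0+20)&(abs(P[:,0])<25)]
    if len(k): print(n,y0,len(k),np.median(k,0),np.percentile(k[:,2],90))
  print(n,[(q,[(np.array(r['centre']),round(r['conf'],2)) for r in place_of(q,n)[:2]]) for q in('scale','scale_hook')])
c=capture('top');hsv=cv2.cvtColor(c['color'],cv2.COLOR_RGB2HSV);L=[]
for b in range(150,210):
    for a in range(300,360):
        if 60<hsv[b,a][0]<90 and hsv[b,a][1]>80:
            q=deproj(c,(a,b))
            if q is not None and abs(q[2]-58)<5: L.append(q[:2])
print('tin',len(L),cv2.minEnclosingCircle(np.float32(L)),cv2.minAreaRect(np.float32(L)))
s=sense();print(s['time_s'],s['force'],s['dq'])
E
```

```text
time_s: 35.05
eef_pos: [561.2, 137.4, 175.8]
ee_rot: [0.052, 0.749, 0.658, -0.054]
force: [0.7, -0.3, -0.5]
grip_width: 0.652
grip_force: 0.0
eef_pos: [562.5, 156.4, 302.9]
force: [-0.2, -0.9, 0.4]
eef_pos: [519.1, 284.1, 302.7]
force: [-0.5, 0.2, -0.5]
side -50 38 [ -6.9 -35.2 201.8] 206.29331557351838
side -30 67 [ -7.3 -20.7 201.6] 205.8605417502798
side -10 79 [ -6.5   0.  201.2] 205.92268137158464
side 10 75 [ -7.1  19.5 200.4] 205.87864657861508
side 30 69 [ -7.5  40.  200.7] 205.69644014763256
side [('scale', [(array([220.3, 209.2]), 0.84)]), ('scale_hook', [(array([223.1, 247.1]), 0.53)])]
top -50 61 [ -3.7 -37.3 200.5] 204.19768929235056
top -30 87 [ -2.7 -20.3 201.2] 204.16504581478677
top -10 85 [ -2.2  -0.3 200.8] 204.2653455246399
top 10 86 [ -2.4  20.1 200.5] 204.22311495463202
top 30 78 [ -2.2  39.  200.8] 203.79509491637586
top [('scale', [(array([226.2, 177.3]), 0.76), (array([417. , 149.2]), 0.23)]), ('scale_hook', [])]
tin 498 ((581.3849487304688, -136.73313903808594), 41.89844512939453) ((580.17431640625, -137.36663818359375), (81.23589324951172, 80.85456085205078), 89.1377944946289)
36.65 [-0.1 -0.9  0.7] [ 0.  0.  0.  0. -0.  0.]
```

The scale hangs level on its rest in its original place. The tin stands within about 3 mm of its start, and the arm is clear. Handing in.

```bash
python3 -c "
from rig import finish_job
print(finish_job())"
```

```text
the job is handed in; nothing more can be done
None
```

I weighed the tin at about 0.29 kg (rough, from the wrist force): it hung level about 1 cm clear for over 3 s, now stands within about 3 mm of its start, and the scale is back on its rest; early on the scale dragged on a rod of the rest and tilted in the grip, which I corrected before hooking the tin; handed in at about 37 s, verdict not shown.

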